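Lock the embossing die with the pin spanner

TASK

The lock ring over the embossing die is loose. Take the pin spanner that fits it (green grip), seat both of its prongs fully in the ring's two holes, and turn the ring clockwise with it, not with the fingers, until the black mark lines up with the red pointer. Then lift the spanner out and stand it upright in the wooden tray, flat on its floor, and let go; leave everything else where it is.

Things in the scene. Friction and masses are not known exactly. Their poses are not given: they have to be found in the camera images.
- station: Embossing station fixed to the bench: grey round base (144 mm across, 12 mm thick), on it a dark housing (116 mm across, top 40 mm above the bench) carrying the lock ring; a brass die shows through the ring. Origin: centre of the underside, on the ring's axis; z up. A red pointer (7 by 6 mm, top 54 mm above the bench) stands on the housing's rim at its +x, 55 mm from the axis.
- lock_ring (a joint): Turn of the lock ring about the station's vertical axis, rad: 0 = the ring's black mark lines up with the red pointer; grows clockwise seen from above. It starts loose, about 0.7 to 1.25 rad short of the pointer (negative). Stiff: it takes about 0.3 N m to turn and stays where it is left; it can be turned past the pointer (stops at -1.7 and 0.8).
- ring_face (a point): Centre of the lock ring's top face, 57 mm above the bench, on the turning axis. The ring is bare light metal, 100 mm outside and 40 mm inside diameter, 16 mm thick, top face flat and level. This frame turns with the ring: z up, +x to the ring's black mark (a line at the rim), the two holes at y = +30 mm and -30 mm.
- ring_hole_a (a point): Mouth centre of one of the two round holes in the ring's top face: 13 mm diameter, 17 mm deep, vertical, 30 mm from the axis on the ring's +y.
- ring_hole_b (a point): Mouth centre of the other hole, same size, on the ring's -y; the holes are 60 mm apart.
- wide_spanner: The pin spanner that fits: GREEN grip, dark steel body, 0.22 to 0.36 kg, 125 mm long, 63 mm high, standing upright on two prongs and a heel foot. Origin: midway between the prong tips, at their level; z up; handle (14 mm wide bar, 13 to 23 mm high) to x = -115 mm; crosspiece with the prongs along y, 78 by 18 mm, 13 to 23 mm high, its flat underside can rest on the ring. Either half turn fits.
- wide_spanner_grip (a point): In the green grip, an upright block straight above the spanner's origin: 50 mm along x, 14 mm wide along y, from 23 to 63 mm above the prong tips. This point is 48 mm above them: pinch it here across its width.
- wide_spanner_prong_a (a point): Tip of the prong at the spanner's y = +30 mm. Prongs are 8 mm in diameter, 13 mm long, the tip tapered to 5 mm over 4 mm.
- wide_spanner_prong_b (a point): Tip of the prong at the spanner's y = -30 mm.
- wide_spanner_heel (a point): Underside of the rubber heel foot (12 mm across) under the handle's end, 107 mm behind the prongs (spanner x = -107 mm), level with the prong tips.
- tray: Shallow open wooden tool tray, fixed and empty: outside 210 mm (its x) by 140 mm (its y), 20 mm high, walls and floor 6 mm thick. Origin: centre of its underside; floor surface 6 mm above it.
- narrow_spanner: A second pin spanner of the same form with a BLACK grip, 110 mm long; its prongs are only 38 mm apart, so it does not fit. Origin and axes as for the green one. To be left alone.
- brass_weight: Brass press weight, 50 mm diameter, 54 mm high, origin at the centre of its underside. To be left alone.
- steel_rule: Dark steel rule lying flat, 150 mm (its y) by 26 mm by 4 mm, origin at the centre of its underside. To be left alone.
- mallet: Wooden mallet lying on the bench, head 56 mm diameter and 90 mm long (its y), handle 195 mm to its -x; origin below the head's centre. To be left alone.
There are look-alikes about, which are no part of the job. What is meant by the station is not purple, and is the larger of those in its own colour.

How it is judged:
On the way, in this order (a step that is already met when the one before it is completed fails the run):
1. both prongs of the green spanner are at least 8 mm deep in the ring's two holes, before the ring has been turned up to the mark (z of each of wide_spanner_prong_a, wide_spanner_prong_b in the frame of ring_face below -0.008 m and ((horizontal distance between wide_spanner_prong_a and ring_hole_a below 0.005 m and horizontal distance between wide_spanner_prong_b and ring_hole_b below 0.005 m) or (horizontal distance between wide_spanner_prong_a and ring_hole_b below 0.005 m and horizontal distance between wide_spanner_prong_b and ring_hole_a below 0.005 m)) and value of joint lock_ring below -0.5 rad), for 0.2 s.
2. with both prongs still in the holes, the ring's black mark is at the red pointer (within 0.11 rad) (z of each of wide_spanner_prong_a, wide_spanner_prong_b in the frame of ring_face below -0.008 m and ((horizontal distance between wide_spanner_prong_a and ring_hole_a below 0.005 m and horizontal distance between wide_spanner_prong_b and ring_hole_b below 0.005 m) or (horizontal distance between wide_spanner_prong_a and ring_hole_b below 0.005 m and horizontal distance between wide_spanner_prong_b and ring_hole_a below 0.005 m)) and value of joint lock_ring between -0.11 and 0.11 rad), for 0.2 s.
At the end, for the whole second after the job is handed in: The ring's black mark is within 0.11 rad of the red pointer, and the green spanner stands upright (within 0.06 rad) on the tray's floor, wholly inside its walls, at rest and released (value of joint lock_ring between -0.11 and 0.11 rad and x of wide_spanner in the frame of tray between -0.1 and 0.1 m and y of wide_spanner in the frame of tray between -0.065 and 0.065 m and x of wide_spanner_heel in the frame of tray between -0.1 and 0.1 m and y of wide_spanner_heel in the frame of tray between -0.065 and 0.065 m and z of wide_spanner in the frame of tray between 0.003 and 0.01 m and angle between wide_spanner's own z axis and vertical below 0.06 rad and linear speed of wide_spanner below 0.02 m/s and angular speed of wide_spanner below 0.1 rad/s and contact force between the fingers and wide_spanner below 0.1 N); the robot touches nothing.
It fails at once if the gripper's fingers press on the lock ring or its station (over 4 N) (contact force between the fingers and station above 4 N).
It fails at once if the narrow spanner, brass weight, steel rule or mallet is shifted by more than 30 mm (distance of any of narrow_spanner, brass_weight, steel_rule, mallet from where it was at the start of the episode above 0.03 m).
It also fails if it takes over 54 s, if anything falls off the work surface, if the arm or the gripper's body presses on something with over 40 N, if the wrist force passes 120 N, or if a joint passes its speed limit or range.

ROBOT

A 6-joint arm with a two-finger parallel gripper is mounted at the origin on the work surface. World frame = base frame: x ahead of the robot, y to its left, z up, the work surface at z = 0. Lengths are in m, angles in rad, forces in N, time in s.
With the tool pointing down it reaches from about 0.375 to 0.9 m from the base axis. Payload 3.1 kg.
Tool frame: the origin (TCP) lies at the very end of the fingers, on their centre line; the grasp point (between the pads) lies 19 mm behind it; z points along the fingers, y is the direction in which the jaws open and shut (so a half turn about z gives the same grasp; the last joint's range is limited). The gripper opens to 87 mm and grips with 3 to 60 N. Pads are 19 mm wide; open, the fingers measure 117 mm over their backs; the gripper's body (75 mm by 190 mm) begins 51 mm behind the grasp point.
Start: joints at [1.117, 0.527, 1.433, -0, 1.181, -0.178], TCP at [0.17, 0.602, 0.223] pointing down, gripper open.
Joint ranges: [-3.08, 3.08], [-0.75, 2.2], [0.22, 2.44], [-1.43, 4.57], [0, 2.65], [-2.85, 2.85]. Speed limits (rad/s): [2.79, 2.79, 3.14, 3.14, 3.14, 3.14].

INTERFACE

Orientations are given as a unit quaternion [x, y, z, w].
In Python, from bench import state, eyes, job gives the robot as it stands. The module is installed in compiled form; this text tells all that it offers.
- The arm moves only by the shell command python3 -m crank 'ROWS' [FORCE]. ROWS is a JSON object of lists of equal length, an entry for each row: "delta_pos": the shift along the tool's x, y, z in cm, a list of three; "roll": the turn about the tool's z in rad; "fingers": the opening, from -1 (shut) to 1 (fully open), so that 0 is half open. A call has exactly 8 rows; each row is the pose to reach, as a shift and turn from the pose commanded when the call began, along the tool's axes at that moment; what a row does not reach only later rows make up. A row lasts 1/12 s, in which the tool goes at most 41.7 mm and 7.16 degrees, less where a joint would pass 70% of its speed; a pose out of reach is approached as far as the arm can. A call with a gripper value outside its range is refused whole. The fingers move at their own pace and stop on an object; FORCE is the grip in N (left out, the last holds). Time passes only in rows, so rows that repeat a pose let the fingers close, or fill a call up. It gives the time, the measured TCP pose, the force and the opening at its end, in the units of the state.
- state(): the state, without advancing time (a new reading comes with each control period).
- eyes.read_camera(name): name is "scene" or "side" or "wrist"; returns (picture, depth): 400x640x3 uint8, blue, green, red; 400x640 float32, m along the optical axis (not along the pixel's ray), 0 where there is no reading.
- eyes.camera_info(name): a dict with "fx", "fy", "cx", "cy" (pixels), "R" (3x3) and "t" (3): a world point X has camera coordinates R X + t. Camera axes: x right, y down, z forward; pixel columns grow to the right and rows downward; lengths in m; the calibration is good to about 2 mm. A picture is of the moment at which its call begins: read the wrist's pose just before it. camera_info takes no time and is no camera call; for the wrist camera it gives the pose at the moment of the call.
- job.finish_job(): hands the job in, once; it reports no verdict.
Trained networks look in the newest picture that a camera, given by its name, has taken for a name from the list of things; names that differ only in an ending like _2 or _b are one class to them, and where a whole thing is asked for, a point or a joint stands for the part that bears it (a point fixed in the world has none). Each returns a list of dicts, best first, with "confidence" (0 to 1); they miss things now and then, are a little off and sometimes report something else, mostly with a low value. They report only what shows in the picture. A call takes as long as a camera call. They do not tell look-alikes from the thing itself.
- eyes.spot_in(camera, query): "centre" ([x, y, z] in m, in world coordinates, good to about 4 mm: the middle of the surface that is visible of it).
- eyes.silhouettes(camera, query): "pixels" (400x640 bool, what is visible of it).
The state is a dict: "clock": time; "joint_positions": joint angles; "dq": joint speeds; "joint_efforts": joint torques, N m; "eef_pos": TCP position; "orientation": TCP orientation; "wrist_force": force on the tool from outside, world axes, zero at the start; "wrist_torque": the same for the moment, N m; "grip_width": opening from 0.0 (shut) to 1.0 (fully open).
Only numpy, scipy, OpenCV 4.12 (cv2) and the standard library are available. Lean on these libraries where they do the work, as an engineer would, in place of code of your own. Each camera call takes 0.05 s, during which the arm holds its last target.

## Working session

There is one attempt and no reset: what is moved stays moved. The work goes in short steps, Python scripts to look and compute and a shell command to move; the robot and the scene stay as the last step left them, time stands still between calls to the robot, and variables do not carry over. Pictures are saved under pics/ and viewed, and the job is handed in when it is done.

```bash
ls; mkdir -p pics
python3 - <<'E'
from bench import state, eyes, job
import cv2
print(state())
for c in ["scene","side","wrist"]:
    p,d=eyes.read_camera(c); cv2.imwrite(f"pics/{c}0.png",p)
    i=eyes.camera_info(c); print(c,i)
E
```

```text
pics
{'clock': 0.0, 'joint_positions': array([ 1.11750504e+00,  5.28452099e-01,  1.43389950e+00, -1.91312857e-05,
        1.18137397e+00, -1.78486230e-01]), 'dq': array([-0.00015608, -0.00072014, -0.00231787,  0.00123076, -0.00192233,
        0.00082905]), 'joint_efforts': array([ 1.60850228e-03, -4.40045035e+01, -1.76599073e+01,  6.33270736e-02,
        5.81619004e-02, -1.76624039e-04]), 'eef_pos': array([0.16924524, 0.60089463, 0.22158116]), 'orientation': array([ 1.36966905e-01,  9.90575050e-01, -1.01643400e-03, -3.22897999e-04]), 'wrist_force': array([ 0.06668509, -0.33627451,  0.00427356]), 'wrist_torque': array([ 0.00658617,  0.00444614, -0.05724731]), 'grip_width': 0.9939236289504175}
scene {'fx': 513.8965530223263, 'fy': 513.8965530223263, 'cx': 320.29862403920947, 'cy': 192.75999948925553, 'R': array([[ 0.68587912,  0.72750842,  0.01735895],
       [ 0.54697271, -0.49964679, -0.67169482],
       [-0.4799903 ,  0.47019632, -0.74062456]]), 't': array([-0.38813316, -0.26207578,  1.59889758])}
side {'fx': 414.34400538558805, 'fy': 414.34400538558805, 'cx': 319.83165577828055, 'cy': 199.4177676235008, 'R': array([[ 0.91330466, -0.4072699 ,  0.00241202],
       [-0.32273976, -0.7273324 , -0.60566214],
       [ 0.2484223 ,  0.5523756 , -0.79571826]]), 't': array([-0.52799649,  0.19357315,  0.81199586])}
wrist {'fx': 276.73179526236424, 'fy': 276.73179526236424, 'cx': 316.2923171086302, 'cy': 201.21138169825727, 'R': array([[ 0.27207731,  0.96227483, -0.00104656],
       [ 0.92938703, -0.26249627,  0.25949075],
       [ 0.2494267 , -0.0715742 , -0.96574503]]), 't': array([-0.62328976, -0.03106274,  0.39049175])}
```

View pics/scene0.png

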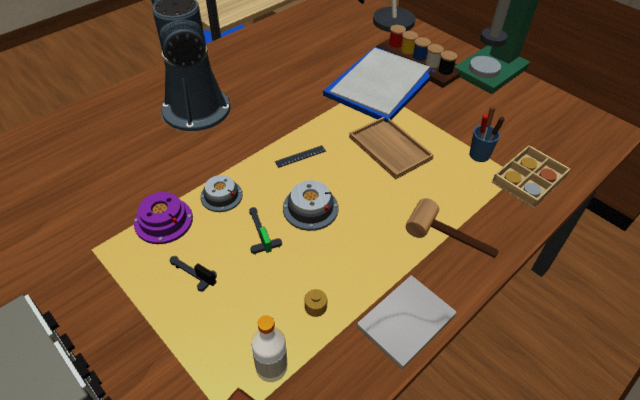

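View pics/side0.png

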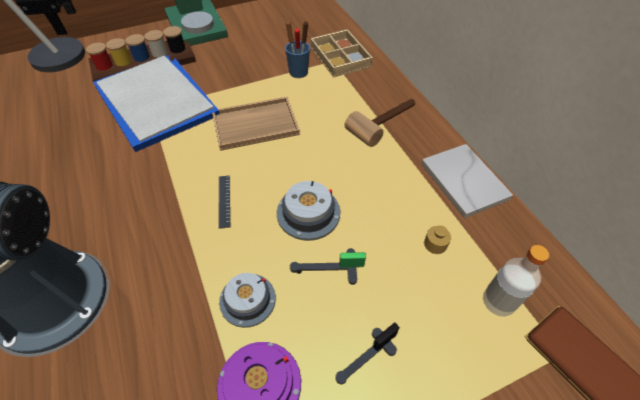

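View pics/wrist0.png

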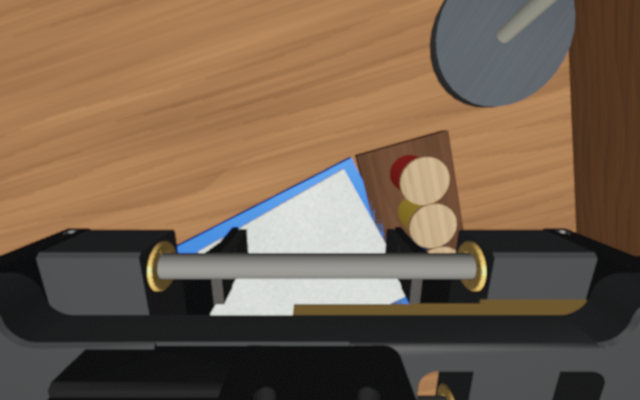

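Candidates for the station: large grey at scene (311,203), small grey at (221,192), purple at (163,217). I choose the large grey one. Spanners: green grip at (264,240) is wanted, black grip at (200,272) is not. The tray is at (391,146).

```bash
cat > h.py <<'E'
from bench import state, eyes, job
import cv2, numpy as np
def cloud(cam,d,mask):
    i=eyes.camera_info(cam); v,u=np.nonzero(mask&(d>0)); z=d[v,u]
    P=np.c_[(u-i['cx'])/i['fx']*z,(v-i['cy'])/i['fy']*z,z]
    return (P-i['t'])@i['R'], u, v
def proj(cam,X,i=None):
    i=i or eyes.camera_info(cam); c=np.atleast_2d(X)@i['R'].T+i['t']
    return np.c_[c[:,0]/c[:,2]*i['fx']+i['cx'],c[:,1]/c[:,2]*i['fy']+i['cy']]
def plane(cam,uv,h):
    i=eyes.camera_info(cam); uv=np.atleast_2d(uv)
    r=np.c_[(uv[:,0]-i['cx'])/i['fx'],(uv[:,1]-i['cy'])/i['fy'],np.ones(len(uv))]@i['R']
    o=-i['R'].T@i['t']; return o+r*((h-o[2])/r[:,2])[:,None]
def crop(p,x0,y0,x1,y1,s,name): cv2.imwrite(name,cv2.resize(p[y0:y1,x0:x1],None,fx=s,fy=s,interpolation=cv2.INTER_CUBIC))
E
python3 - <<'E'
from h import *
for c in ["scene","side"]:
    p,d=eyes.read_camera(c)
    np.save(f"{c}_p.npy",p);np.save(f"{c}_d.npy",d)
    for q in ["station","wide_spanner","tray","wide_spanner_grip","ring_hole_a","ring_face"]:
        for r in eyes.spot_in(c,q)[:4]: print(c,q,np.round(r['centre'],4),round(r['confidence'],2), proj(c,r['centre']).round()[0])
p=np.load("scene_p.npy"); a=cv2.resize(p[150:270,200:360],None,fx=4,fy=4,interpolation=2); cv2.imwrite("pics/c1.png",a)
p=np.load("side_p.npy"); a=cv2.resize(p[165:295,230:390],None,fx=4,fy=4,interpolation=2); cv2.imwrite("pics/c2.png",a)
E
```

```text
scene station [ 0.3727 -0.1654  0.0353] 0.94 [222. 193.]
scene station [ 0.3483 -0.3193  0.0423] 0.69 [164. 217.]
scene station [0.7977 0.1657 0.038 ] 0.65 [434. 220.]
scene station [ 0.7662 -0.2087  0.0379] 0.27 [314. 302.]
scene wide_spanner [ 0.56   -0.179   0.0197] 0.69 [264. 243.]
scene tray [0.5323 0.3081 0.008 ] 0.81 [390. 148.]
scene wide_spanner_grip [ 0.5641 -0.1789  0.0211] 0.58 [265. 244.]
scene ring_hole_a [ 0.3345 -0.3173  0.0579] 0.93 [160. 209.]
scene ring_hole_a [ 0.5473 -0.0223  0.0609] 0.68 [309. 196.]
scene ring_hole_a [ 0.3576 -0.1594  0.0432] 0.64 [220. 187.]
scene ring_hole_a [ 0.5626 -0.1777  0.0208] 0.58 [265. 243.]
scene ring_face [ 0.3326 -0.3183  0.0635] 0.95 [159. 208.]
scene ring_face [ 0.5459 -0.0253  0.0534] 0.86 [308. 198.]
scene ring_face [ 0.3612 -0.1572  0.045 ] 0.83 [221. 186.]
side station [ 0.3285 -0.3116  0.0531] 0.88 [258. 371.]
side station [ 0.5331 -0.0396  0.0458] 0.74 [308. 210.]
side station [ 0.35   -0.1749  0.0388] 0.65 [246. 298.]
side station [ 0.5364 -0.0239  0.0613] 0.62 [307. 200.]
side wide_spanner [ 0.5474 -0.1801  0.0193] 0.63 [342. 267.]
side tray [0.5301 0.3124 0.0066] 0.88 [256. 122.]
side wide_spanner_grip [ 0.7516 -0.2047  0.0333] 0.7 [436. 238.]
side wide_spanner_grip [ 0.5468 -0.1787  0.0234] 0.59 [342. 266.]
side ring_hole_a [ 0.3496 -0.163   0.0446] 0.91 [244. 292.]
side ring_hole_a [ 0.3276 -0.3128  0.0571] 0.78 [258. 372.]
side ring_hole_a [ 0.5393 -0.0155  0.0561] 0.64 [306. 198.]
side ring_face [ 0.3489 -0.1648  0.0421] 0.8 [244. 293.]
side ring_face [ 0.3271 -0.309   0.0533] 0.76 [257. 370.]
```

View pics/c1.png

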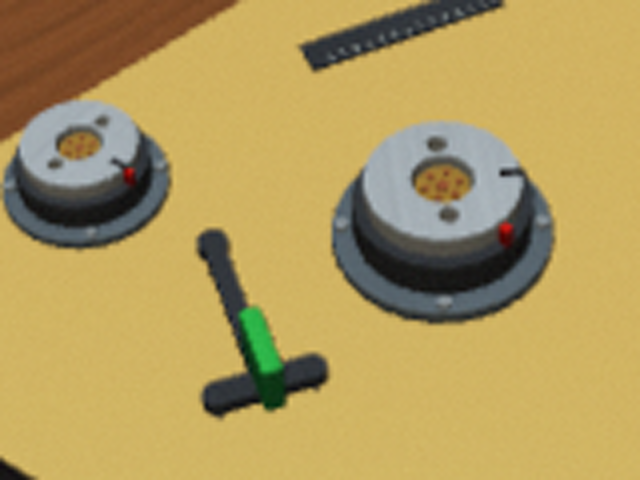

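View pics/c2.png

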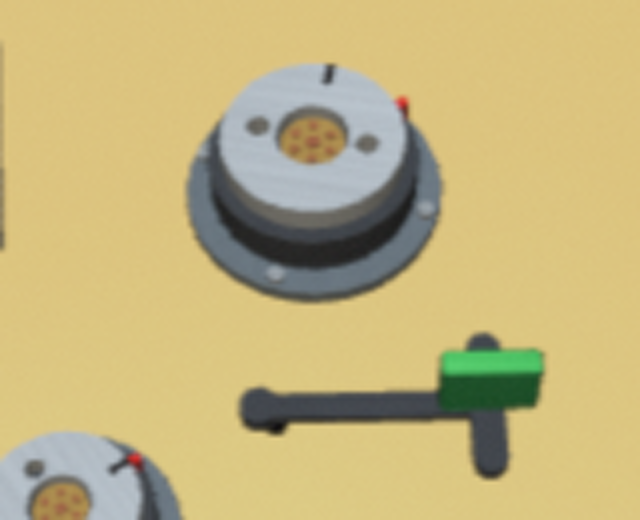

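The two crops show the large grey station (crop 1 holes at (437,144) and (449,214), mark at (512,172), pointer at (506,234)). The green-grip spanner stands upright, handle end at (212,245).

```bash
cat > m.py <<'E'
from h import *
import sys
def px(l,ox,oy,s=4): return (np.array(l)+.5)/s-.5+[ox,oy]
for c,l in [("scene",px([(437,144),(449,214),(512,172),(443,182)],200,150)),("side",px([(258,126),(367,143),(328,75),(313,137)],230,165))]:
    X=plane(c,l,.057); X[3]=plane(c,l[3:],.057)[0]
    m=(X[0]+X[1])/2; print(c,"holes",X[:2,:2].round(4).tolist(),"mid",m[:2].round(4),"dist",np.linalg.norm(X[0]-X[1]).round(4),
     "mark ang",np.degrees(np.arctan2(*(X[2]-m)[1::-1])).round(1),"hole line",np.degrees(np.arctan2(*(X[1]-X[0])[1::-1])).round(1))
    p=np.load(c+"_p.npy");d=np.load(c+"_d.npy")
    h=cv2.cvtColor(p,cv2.COLOR_BGR2HSV)
    W=cloud(c,d,np.ones(d.shape,bool))[0]
    for nm,mk,zz in [("green",(h[...,0]>45)&(h[...,0]<75)&(h[...,1]>150),(.058,.068)),("ring",(h[...,1]<60),(.053,.062))]:
        P,u,v=cloud(c,d,mk)
        k=(abs(P[:,0]-.55)<.12)&(P[:,1]<.06)&(P[:,1]>-.25)&(P[:,2]>zz[0])&(P[:,2]<zz[1])&(P[:,0]>.45)
        Q=P[k]; r=cv2.minAreaRect((Q[:,:2]*1000).astype(np.float32)); print(c,nm,len(Q),r,Q[:,2].mean().round(4))
    # pointer red
    P,u,v=cloud(c,d,((h[...,0]<6)|(h[...,0]>174))&(h[...,1]>170))
    k=(abs(P[:,0]-.55)<.1)&(abs(P[:,1])<.1)&(P[:,2]>.03); print(c,"ptr",P[k].mean(0).round(4))
    # spanner body
    P,u,v=cloud(c,d,(h[...,2]<90))
    k=(abs(P[:,0]-.52)<.12)&(abs(P[:,1]+.18)<.06)&(P[:,2]>.017)&(P[:,2]<.028); 
    Q=P[k]; print("body x",Q[:,0].min(),Q[:,0].max(),"y",Q[:,1].min(),Q[:,1].max())
    bar=Q[(Q[:,0]<.52)]; 
    if len(bar)>5: vx=cv2.fitLine(bar[:,:2].astype(np.float32),2,0,.001,.001).ravel(); print("bar line",vx, np.degrees(np.arctan2(vx[1],vx[0])))
    # tray
    P,u,v=cloud(c,d,(h[...,0]<25)&(h[...,1]>40))
    k=(abs(P[:,0]-.53)<.2)&(abs(P[:,1]-.31)<.14)&(P[:,2]>.014)&(P[:,2]<.03)
    print("tray",k.sum(),cv2.minAreaRect((P[k][:,:2]*1000).astype(np.float32)))
E
python3 m.py
```

```text
scene holes [[0.5187, 0.0031], [0.5673, -0.0313]] mid [ 0.543  -0.0141] dist 0.0596 mark ang 54.8 hole line -35.3
scene green 90 ((567.8712768554688, -181.8773651123047), (11.73241901397705, 49.126773834228516), 68.64726257324219) 0.0624
scene ring 776 ((543.741943359375, -14.972198486328125), (100.1207275390625, 100.20042419433594), 13.130253791809082) 0.0571
scene ptr [ 0.5983 -0.0121  0.0486]
body x 0.4547685609022069 0.5895175333913627 y -0.21727681208451402 -0.12709721975173782
bar line [ 0.9120278 -0.4101284  0.4850892 -0.147111 ] -24.212902
tray 533 ((480.93914794921875, 318.81658935546875), (146.07455444335938, 309.23358154296875), 82.61734008789062)
side holes [[0.5168, -0.0009], [0.5659, -0.0352]] mid [ 0.5413 -0.0181] dist 0.0599 mark ang 55.1 hole line -35.0
side green 100 ((565.5735473632812, -185.21243286132812), (12.939074516296387, 42.89826202392578), 66.29875946044922) 0.0613
side ring 1133 ((540.7919921875, -17.387588500976562), (100.58384704589844, 97.6043930053711), 65.21129608154297) 0.0559
side ptr [ 0.5975 -0.0147  0.0518]
body x 0.45040892007769096 0.5848739883198225 y -0.22018589838729918 -0.1314992700913902
bar line [ 0.91811335 -0.39631784  0.48401418 -0.1519916 ] -23.348188
tray 532 ((583.1541137695312, 296.23736572265625), (158.3719482421875, 332.581787109375), 77.40287780761719)
```

```bash
python3 -m crank '{"delta_pos":[[-3,-3.2,0.2],[-6,-6.5,0.5],[-9,-9.7,0.8],[-12,-13,1],[-15,-16.2,1.2],[-18,-19.4,1.5],[-20,-21.6,1.5],[-20,-21.6,1.5]],"roll":[0,0,0,0,0,0,0,0],"fingers":[1,1,1,1,1,1,1,1]}' 30
cat > t.py <<'E'
from h import *
for c,l in [("scene",[(386,119),(432,152),(400,175),(350,137)]),("side",[(214,106),(296,100),(299,131),(221,147)])]:
    X=plane(c,l,.02); print(c,X[:,:2].round(3).tolist(),X.mean(0).round(3))
    for a in range(4): print(np.linalg.norm(X[a]-X[a-1]).round(3),np.degrees(np.arctan2(*(X[a]-X[a-1])[1::-1])).round(1))
    p=np.load(c+"_p.npy"); x,y=(340,105) if c=="scene" else (200,85); cv2.imwrite(f"pics/t{c}.png",cv2.resize(p[y:y+80,x:x+110],None,fx=6,fy=6,interpolation=2))
E
python3 t.py
```

```text
clock: 1.52
eef_pos: [0.3055, 0.3343, 0.2074]
orientation: [0.14, 0.99, -0.002, 0.0]
wrist_force: [-1.9, 0.1, -0.5]
grip_width: 1.007
scene [[0.447, 0.384], [0.632, 0.372], [0.631, 0.235], [0.431, 0.245]] [0.535 0.309 0.02 ]
0.14 83.4
0.185 -3.6
0.137 -90.7
0.199 177.2
side [[0.442, 0.403], [0.656, 0.336], [0.617, 0.219], [0.417, 0.244]] [0.533 0.301 0.02 ]
0.161 80.9
0.224 -17.4
0.124 -108.4
0.202 172.7
```

View pics/tscene.png

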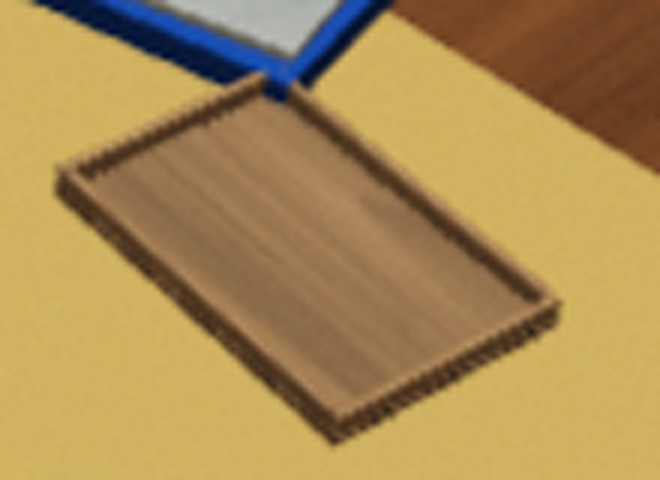

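View pics/tside.png

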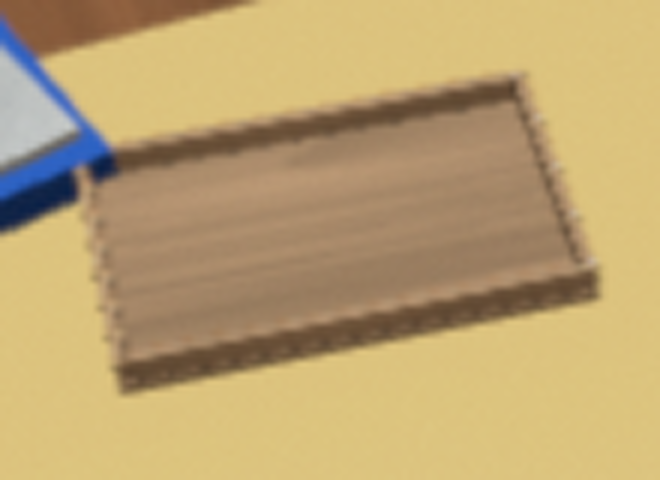

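The tray's rim corners: scene crop (62,168), (335,420), (560,303); side crop (522,72), (597,268), (120,370).

```bash
python3 - <<'E'
from h import *
for c,l,o in [("scene",[(62,168),(335,420),(560,303)],(340,105)),("side",[(120,370),(597,268),(522,72)],(200,85))]:
    X=plane(c,(np.array(l)+.5)/6-.5+o,.02); print(c,X[:,:2].round(3).tolist(),"ctr",((X[0]+X[2])/2).round(4))
    for a in (1,2): print(np.linalg.norm(X[a]-X[a-1]).round(3),np.degrees(np.arctan2(*(X[a]-X[a-1])[1::-1])).round(1))
s=state();print(s['eef_pos'],np.array([.567,-.1835,.16])-s['eef_pos'])
E
python3 -m crank '{"delta_pos":[[-3,-3.2,0.2],[-6,-6.5,0.5],[-9,-9.7,0.8],[-12,-13,1],[-15,-16.2,1.2],[-18,-19.4,1.5],[-20,-21.6,1.5],[-20,-21.6,1.5]],"roll":[0,0,0,0,0,0,0,0],"fingers":[1,1,1,1,1,1,1,1]}'
python3 -c "
from h import *
s=state();print(s['eef_pos'],np.array([.567,-.1835,.16])-s['eef_pos'],s['joint_positions'])"
```

```text
scene [[0.418, 0.259], [0.621, 0.227], [0.642, 0.364]] ctr [0.5298 0.3111 0.02  ]
0.206 -8.7
0.138 81.3
side [[0.414, 0.248], [0.619, 0.225], [0.637, 0.36]] ctr [0.5259 0.3043 0.02  ]
0.206 -6.6
0.137 82.4
[0.30551102 0.33429588 0.20741731] [ 0.26148898 -0.51779588 -0.04741731]
clock: 2.18
eef_pos: [0.4428, 0.0719, 0.1931]
orientation: [0.14, 0.99, -0.001, 0.003]
wrist_force: [1.6, 0.5, -0.0]
grip_width: 0.999
[0.44280457 0.07194687 0.19310853] [ 0.12419543 -0.25544687 -0.03310853] [-0.08761162  0.33606132  1.89661084 -0.00243582  0.90223675 -1.37603827]
```

```bash
python3 -m crank '{"delta_pos":[[-3,-3.3,0.5],[-6,-6.7,1],[-9,-10,1.5],[-12,-13.4,2],[-15,-16.8,2.6],[-18.9,-21.2,3.3],[-18.9,-21.2,3.3],[-18.9,-21.2,3.3]],"roll":[0.02,0.04,0.06,0.08,0.1,0.13,0.13,0.13],"fingers":[1,1,1,1,1,1,1,1]}'
python3 - <<'E'
from h import *
p,d=eyes.read_camera("wrist");s=state();print(s['eef_pos'],s['orientation'],s['joint_positions']);cv2.imwrite("pics/w1.png",p)
h=cv2.cvtColor(p,cv2.COLOR_BGR2HSV)
P,u,v=cloud("wrist",d,(h[...,0]>45)&(h[...,0]<75)&(h[...,1]>150))
print(len(P),P.min(0),P.max(0)); Q=P[(P[:,2]>.057)]
print(len(Q), cv2.minAreaRect((Q[:,:2]*1000).astype(np.float32)), Q[:,2].mean())
np.save("w1_d.npy",d)
E
```

```text
clock: 2.85
eef_pos: [0.5663, -0.1846, 0.1592]
orientation: [0.203, 0.979, -0.002, 0.003]
wrist_force: [0.5, 0.5, 0.7]
grip_width: 1.001
[ 0.56383523 -0.18095295  0.15909934] [ 2.02751371e-01  9.79229492e-01 -3.45596685e-04  1.16833353e-03] [-4.99122476e-01  5.60967684e-01  1.58015800e+00  2.13212125e-05
  9.98030282e-01 -1.66159636e+00]
44 [ 0.5386417  -0.17482391  0.03668983] [ 0.54218957 -0.16506926  0.27615244]
12 ((540.1781005859375, -170.09349060058594), (9.93431568145752, 0.508773922920227), 69.07589721679688) 0.0960312440341603
```

View pics/w1.png

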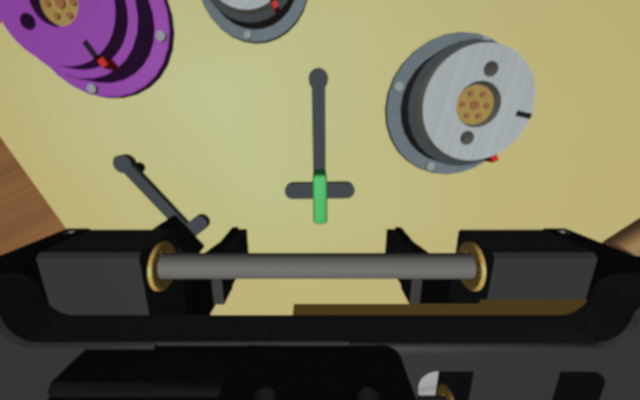

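The wrist view shows the green grip at (320,197), crosspiece level, and the handle up to (318,78). Joint 6 would come near its limit at the ring, so I'll take the grasp half a turn round.

```bash
python3 -m crank '{"delta_pos":[[0,0,0],[0,0,0],[0,0,0],[0,0,0],[0,0,0],[0,0,0],[0,0,0],[0,0,0]],"roll":[0.12,0.24,0.36,0.48,0.6,0.72,0.84,0.96],"fingers":[1,1,1,1,1,1,1,1]}'
python3 -m crank '{"delta_pos":[[0,0,0],[0,0,0],[0,0,0],[0,0,0],[0,0,0],[0,0,0],[0,0,0],[0,0,0]],"roll":[0.12,0.24,0.36,0.48,0.6,0.72,0.84,0.96],"fingers":[1,1,1,1,1,1,1,1]}'
python3 -m crank '{"delta_pos":[[0,0,0],[0,0,0],[0,0,0],[0,0,0],[0,0,0],[0,0,0],[0,0,0],[0,0,0]],"roll":[0.12,0.24,0.36,0.48,0.6,0.72,0.84,0.96],"fingers":[1,1,1,1,1,1,1,1]}'
python3 -m crank '{"delta_pos":[[0,0,0],[0,0,0],[0,0,0],[0,0,0],[0,0,0],[0,0,0],[0,0,0],[0,0,0]],"roll":[0.12,0.24,0.26,0.26,0.26,0.26,0.26,0.26],"fingers":[1,1,1,1,1,1,1,1]}'
python3 - <<'E'
from h import *
p,d=eyes.read_camera("wrist");s=state();print(s['eef_pos'],s['orientation'],s['joint_positions']);cv2.imwrite("pics/w2.png",p)
np.save("w2_d.npy",d)
E
```

```text
clock: 3.57
eef_pos: [0.5612, -0.1756, 0.1597]
orientation: [0.632, 0.775, 0.0, -0.001]
wrist_force: [-0.5, -0.8, -0.6]
grip_width: 1.0
clock: 4.23
eef_pos: [0.5612, -0.1756, 0.1597]
orientation: [0.919, 0.395, -0.0, -0.001]
wrist_force: [0.7, 0.5, -0.3]
grip_width: 0.994
clock: 4.9
eef_pos: [0.5612, -0.1756, 0.1597]
orientation: [0.997, -0.074, -0.001, -0.001]
wrist_force: [-0.5, -0.3, 0.7]
grip_width: 1.001
clock: 5.57
eef_pos: [0.5617, -0.178, 0.1596]
orientation: [0.98, -0.2, -0.0, -0.0]
wrist_force: [0.3, -1.1, -0.3]
grip_width: 0.999
[ 0.56165547 -0.17810516  0.15954263] [ 9.79798308e-01 -1.99988179e-01 -6.15598279e-05 -1.13839137e-05] [-4.96587116e-01  5.57791706e-01  1.58537593e+00 -1.67024258e-05
  9.98549432e-01  1.47690997e+00]
```

View pics/w2.png

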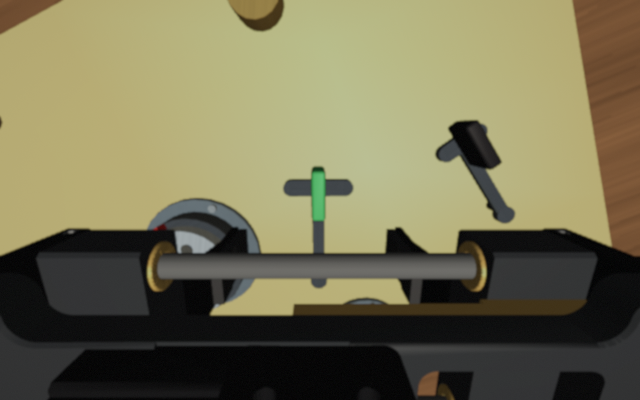

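Run:
```python
from h import *
p=cv2.imread("pics/w2.png"); crop(p,260,140,400,310,3.5,"pics/w2c.png")
for uv,h in [((318,187),.023),((352,187),.023),((285,187),.023),((319,283),.02)]: print(uv,plane("wrist",uv,h).round(4))
```

```text
(318, 187) [[ 0.5669 -0.1831  0.023 ]]
(352, 187) [[ 0.5522 -0.2177  0.023 ]]
(285, 187) [[ 0.5812 -0.1496  0.023 ]]
(319, 283) [[ 0.4549 -0.1369  0.02  ]]
```

View pics/w2c.png

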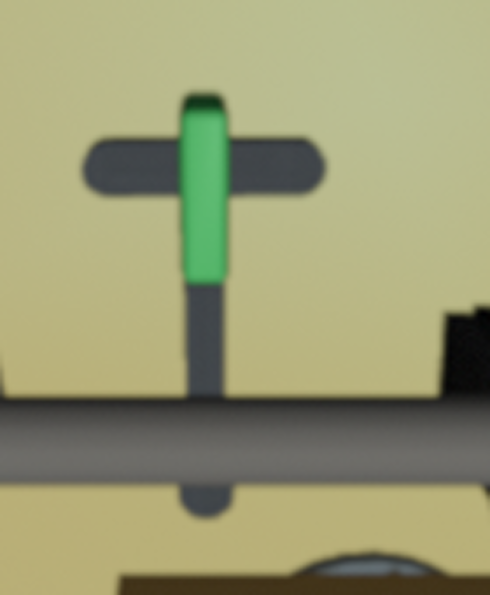

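The crop confirms the origin at about (0.567,-0.183) with yaw -23°. Descending.

```bash
python3 -m crank '{"delta_pos":[[0.3,0.1,1.5],[0.7,0.25,4],[0.7,0.25,7],[0.7,0.25,9.5],[0.7,0.25,11.5],[0.7,0.25,12.5],[0.7,0.25,13],[0.7,0.25,13]],"roll":[0,0,0,0,0,0,0,0],"fingers":[1,1,0.5,0,-0.2,-0.2,-0.2,-0.2]}'
python3 - <<'E'
from h import *
s=state();print(s['eef_pos'],s['orientation'],s['wrist_force'])
p,d=eyes.read_camera("side");crop(p,250,180,420,310,4.5,"pics/s3.png")
E
```

```text
clock: 6.28
eef_pos: [0.5669, -0.1831, 0.0288]
orientation: [0.98, -0.2, -0.001, -0.0]
wrist_force: [1.1, 0.4, 0.6]
grip_width: 0.627
[ 0.56687073 -0.18310135  0.02878291] [ 9.79746817e-01 -2.00239070e-01 -6.69257574e-04 -2.03123353e-04] [1.08429282 0.37857281 0.55706278]
```

View pics/s3.png

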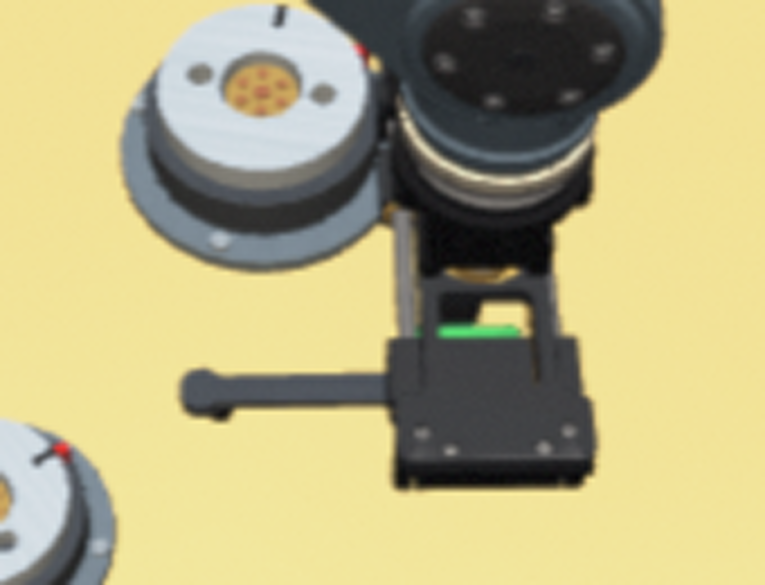

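The side view shows the fingers astride the green grip (crop about (480,330)), so I'm closing.

```bash
python3 -m crank '{"delta_pos":[[0,0,0],[0,0,0],[0,0,0],[0,0,0],[0,0,0],[0,0,0],[0,0,0],[0,0,0]],"roll":[0,0,0,0,0,0,0,0],"fingers":[-0.6,-1,-1,-1,-1,-1,-1,-1]}' 45
python3 -m crank '{"delta_pos":[[0,0,-0.2],[0,0,-1],[0,0,-2.5],[0,0,-4.5],[0,0,-6.5],[0,0,-8.5],[0,0,-10],[0,0,-10]],"roll":[0,0,0,0,0,0,0,0],"fingers":[-1,-1,-1,-1,-1,-1,-1,-1]}'
python3 - <<'E'
from h import *
s=state();print(s['eef_pos'],s['orientation'],s['wrist_force'])
p,d=eyes.read_camera("side");crop(p,250,160,420,290,4.5,"pics/s4.png")
p,d=eyes.read_camera("wrist");cv2.imwrite("pics/w4.png",p)
E
```

```text
clock: 7.0
eef_pos: [0.5675, -0.1832, 0.03]
orientation: [0.98, -0.2, 0.0, 0.0]
wrist_force: [-0.9, 0.6, 3.4]
grip_width: 0.155
clock: 7.67
eef_pos: [0.569, -0.1842, 0.1329]
orientation: [0.98, -0.2, 0.003, 0.001]
wrist_force: [0.1, -0.9, -2.4]
grip_width: 0.16
[ 0.56899979 -0.18415849  0.13285988] [ 0.97974825 -0.20020731  0.00307249  0.00097982] [ 0.06333755 -0.87996537 -2.43426792]
```

View pics/s4.png

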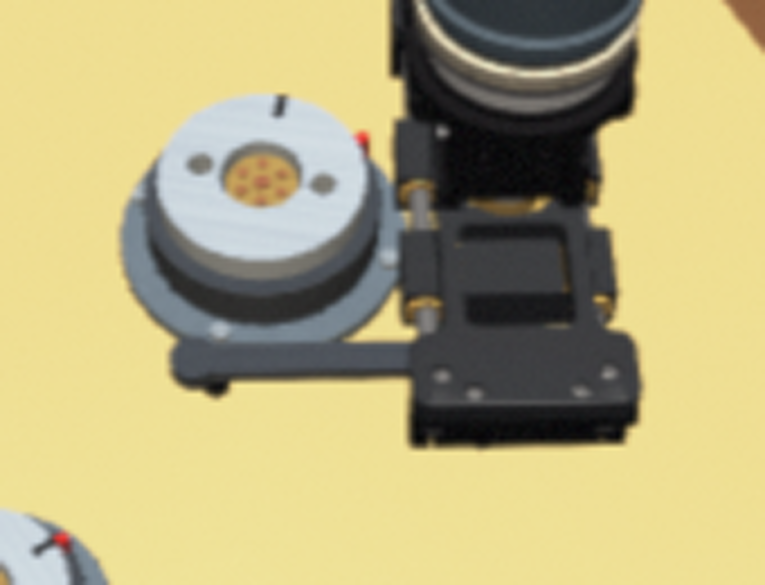

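View pics/w4.png

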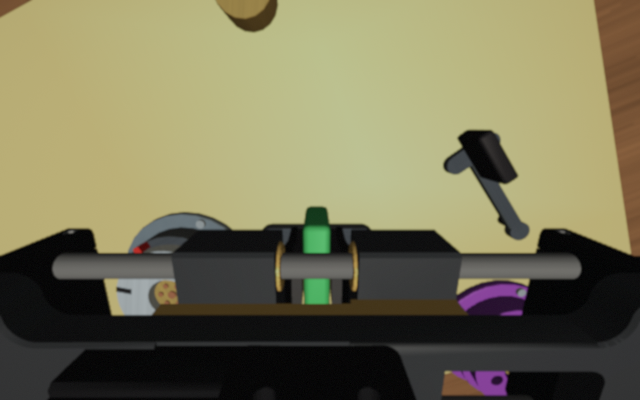

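The spanner is held level. Turning it -78° and carrying it over the ring.

```bash
python3 -m crank '{"delta_pos":[[-1,-1.5,0],[-2,-3.5,0],[-4,-6,0],[-5.5,-8.5,0],[-7,-11,0],[-8,-13,0],[-9,-14.4,0],[-9,-14.4,0]],"roll":[-0.1,-0.2,-0.3,-0.4,-0.5,-0.6,-0.7,-0.7],"fingers":[-1,-1,-1,-1,-1,-1,-1,-1]}' 
python3 -m crank '{"delta_pos":[[0,0,0],[0,0,0],[0,0,0],[0,0,0],[0,0,0],[0,0,0],[0,0,0],[0,0,0]],"roll":[-0.1,-0.2,-0.3,-0.4,-0.5,-0.6,-0.66,-0.66],"fingers":[-1,-1,-1,-1,-1,-1,-1,-1]}'
python3 -m crank '{"delta_pos":[[0,0,0],[0,0,0],[0,0,0],[0,0,0],[0,0,0],[0,0,0],[0,0,0],[0,0,0]],"roll":[0,0,0,0,0,0,0,0],"fingers":[-1,-1,-1,-1,-1,-1,-1,-1]}'
python3 - <<'E'
from h import *
s=state();print(s['eef_pos'],s['orientation'],s['wrist_force'],s['joint_positions'])
p,d=eyes.read_camera("side");crop(p,230,120,400,270,4.2,"pics/s5.png")
p,d=eyes.read_camera("scene");crop(p,230,120,400,260,4.2,"pics/sc5.png")
p,d=eyes.read_camera("wrist");cv2.imwrite("pics/w5.png",p)
E
```

```text
clock: 8.43
eef_pos: [0.5377, -0.0117, 0.1277]
orientation: [0.989, 0.151, -0.003, -0.002]
wrist_force: [0.5, 0.1, -1.8]
grip_width: 0.155
clock: 9.1
eef_pos: [0.5402, -0.016, 0.1283]
orientation: [0.888, 0.46, -0.001, -0.001]
wrist_force: [0.0, 0.8, -2.3]
grip_width: 0.154
clock: 9.77
eef_pos: [0.5409, -0.0154, 0.1296]
orientation: [0.888, 0.46, 0.0, 0.0]
wrist_force: [-0.6, -0.2, -1.4]
grip_width: 0.158
[ 0.54092316 -0.0153772   0.12962405] [8.87748778e-01 4.60328252e-01 6.64479453e-05 5.94806230e-05] [-0.55577396 -0.21219054 -1.39977827] [-2.35006549e-01  5.47259824e-01  1.73078619e+00 -3.93192405e-06
  8.63368303e-01  3.79062486e-01]
```

View pics/s5.png

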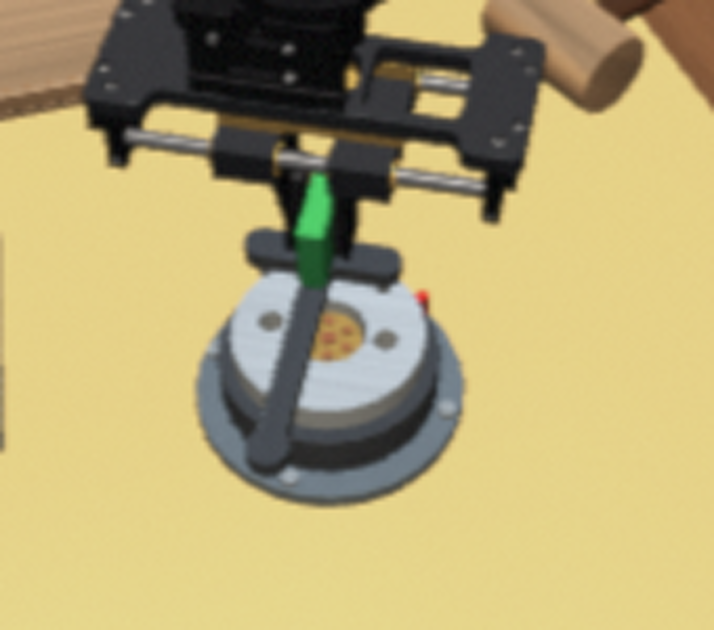

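View pics/sc5.png

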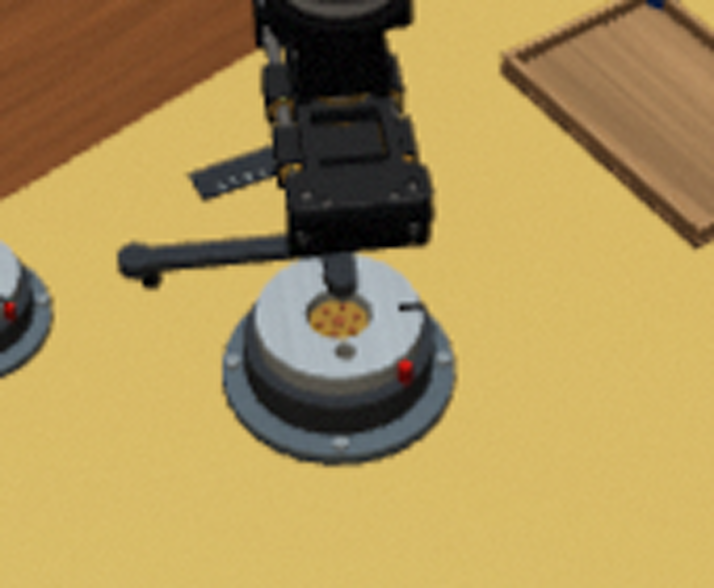

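View pics/w5.png

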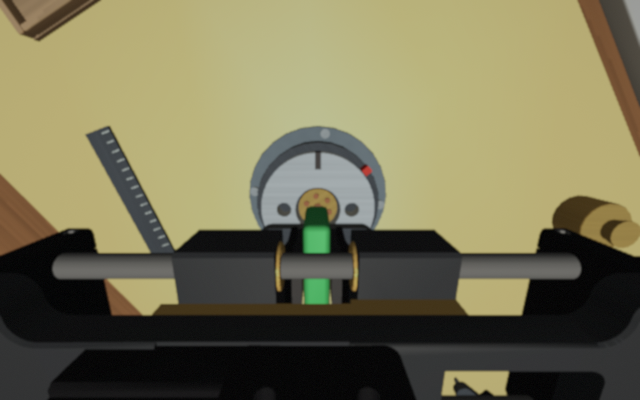

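The wrist view shows the holes at (284,210) and (352,210), level with the jaws; mark at (318,159), red pointer at (366,170). Measuring.

Run:
```python
from h import *
p=cv2.imread("pics/w5.png"); crop(p,240,120,400,240,5,"pics/w5c.png")
s=state(); q=s['orientation']; from scipy.spatial.transform import Rotation as R
T=R.from_quat(q).as_matrix()
for n,uv,h in [("h",(284,210),.057),("h",(352,210),.057),("m",(318,159),.057),("ptr",(366,169),.054)]:
    X=plane("wrist",uv,h)[0]; print(n,X.round(4),"tool cm",(T.T@(X-s['eef_pos'])*100).round(2))
```

```text
h [ 0.517 -0.     0.057] tool cm [-0.12 -2.84  7.26]
h [ 0.5663 -0.0349  0.057 ] tool cm [-0.13  3.2   7.26]
m [0.5676 0.0194 0.057 ] tool cm [4.38 0.18 7.26]
ptr [ 0.5964 -0.0119  0.054 ] tool cm [3.48 4.33 7.56]
```

View pics/w5c.png

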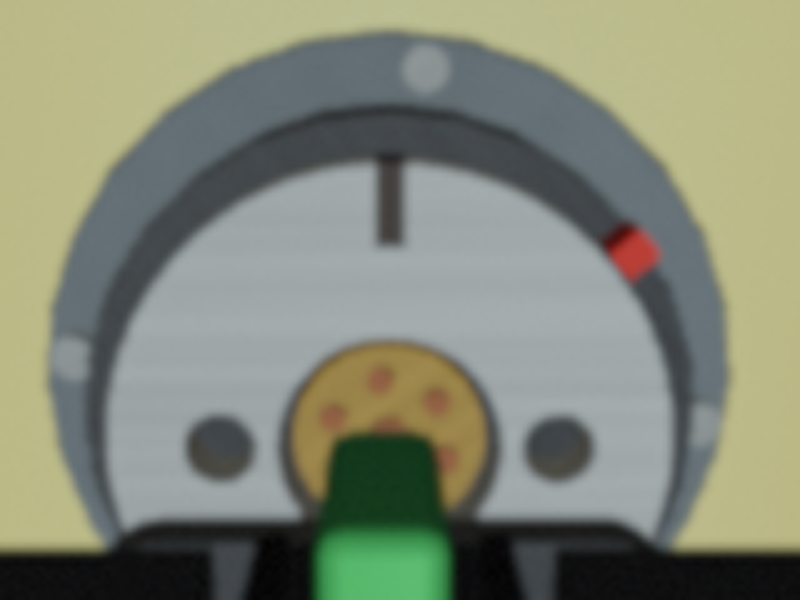

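Run:
```python
from h import *
s=state(); from scipy.spatial.transform import Rotation as R
T=R.from_quat(s['orientation']).as_matrix(); o=s['eef_pos']
f=lambda x,y,h: proj("wrist",o+T@np.array([x,y,0])+[0,0,h-.029])[0].round(1)
print("gtop front",f(.025,0,.063),"gbot front",f(.025,0,.023),"cross front top",f(.009,0,.023),"cross ends",f(0,.039,.02),f(0,-.039,.02), "L/R grip",f(.025,-.007,.063),f(.025,.007,.063))
# hole under current
print(plane("wrist",[(283.6,209.),(351.4,209.)],.057).round(4))
print("TCP axis on ring plane", proj("wrist",[o[0],o[1],.057]))
```

```text
gtop front [315.6 221.8] gbot front [315.7 200.8] cross front top [315.8 224.7] cross ends [374.5 235.9] [257.2 236. ] L/R grip [301.3 221.8] [329.8 221.8]
[[ 0.5173  0.0009  0.057 ]
 [ 0.5664 -0.0338  0.057 ]]
TCP axis on ring plane [[315.93820975 208.66923446]]
```

```bash
cat > hold.py <<'E'
from h import *
from scipy.spatial.transform import Rotation as R
s=state(); T=R.from_quat(s['orientation']).as_matrix(); o=s['eef_pos']
print(o)
for c in ["side","scene"]:
    p,d=eyes.read_camera(c); h=cv2.cvtColor(p,cv2.COLOR_BGR2HSV)
    P,u,v=cloud(c,d,np.ones(d.shape,bool)); L=(P-o)@T; L[:,2]=.029-L[:,2]  # spanner coords nominal
    hh=h.reshape(-1,3)[(d>0).ravel()]
    b=(L[:,0]<-.03)&(L[:,0]>-.125)&(abs(L[:,1])<.014)&(L[:,2]>-.005)&(L[:,2]<.045)&(hh[:,2]<110)
    Q=L[b]; 
    t=Q
    for x in (-.11,-.09,-.07,-.05): 
        k=abs(t[:,0]-x)<.01
        if k.sum(): print(c,x,k.sum(),"z max/p80",t[k,2].max().round(4),np.percentile(t[k,2],80).round(4),"y",t[k,1].mean().round(4))
    if b.any(): print("xmin",Q[:,0].min())
    g=(hh[:,0]>45)&(hh[:,0]<80)&(hh[:,1]>120)&(abs(L[:,0])<.05)&(abs(L[:,1])<.03)
    G=L[g]; 
    if len(G): print(c,"green",len(G),np.percentile(G,[3,97],axis=0).round(4).tolist())
E
python3 hold.py
```

```text
[ 0.54089726 -0.01538388  0.12957801]
side -0.11 81 z max/p80 0.0236 0.0219 y 0.0005
side -0.09 64 z max/p80 0.0232 0.0218 y 0.0014
side -0.07 55 z max/p80 0.0232 0.0219 y 0.0019
side -0.05 56 z max/p80 0.0229 0.0218 y 0.0018
xmin -0.1249767353828519
side green 208 [[-0.0389, -0.0077, 0.029], [0.0034, 0.0119, 0.1084]]
scene -0.11 74 z max/p80 0.026 0.0225 y 0.004
scene -0.09 47 z max/p80 0.0255 0.0224 y 0.003
scene -0.07 45 z max/p80 0.0259 0.0226 y 0.0038
scene -0.05 48 z max/p80 0.025 0.0222 y 0.0034
xmin -0.12447568736717753
scene green 16 [[-0.0205, 0.0013, 0.1423], [0.0223, 0.0176, 0.1802]]
```

```bash
cat > ov.py <<'E'
from h import *
import sys
from scipy.spatial.transform import Rotation as R
s=state(); T=R.from_quat(s['orientation']).as_matrix(); o=s['eef_pos']
tag=sys.argv[1]; cx,cy,hy=map(float,sys.argv[2:5])
def sp(pts): # spanner coords->world
    pts=np.array(pts,float); return o+pts[:,:2]@T[:,:2].T+np.c_[0*pts[:,0],0*pts[:,0],pts[:,2]-.029]
a=np.linspace(0,2*np.pi,60)
def stad(z): # crosspiece outline
    t=np.linspace(0,np.pi,20); return [(9*np.cos(q)/1e3,.030+.009*np.sin(q),z) for q in t]+[(-9*np.cos(q)/1e3,-.030-.009*np.sin(q),z) for q in t]
circ=lambda x,y,r,z: np.c_[x+r*np.cos(a),y+r*np.sin(a),a*0+z]
hx,hyy=.03*np.cos(hy),.03*np.sin(hy)
for c,(x0,y0) in [("side",(240,130)),("scene",(240,130))]:
    p,d=eyes.read_camera(c); S=5
    im=cv2.resize(p[y0:y0+120,x0:x0+150],None,fx=S,fy=S,interpolation=2)
    def dr(W,col): 
        q=(proj(c,W)-[x0,y0]+.5)*S-.5; cv2.polylines(im,[q.round().astype(np.int32)],True,col,1)
    dr(sp(stad(.023)),(0,0,255)); dr(sp(stad(.013)),(0,160,255))
    dr(sp([(-.115,-.007,.023),(-.009,-.007,.023),(-.009,.007,.023),(-.115,.007,.023)]),(0,0,255))
    dr(sp([(-.025,-.007,.063),(.025,-.007,.063),(.025,.007,.063),(-.025,.007,.063)]),(255,0,255))
    for sg in(1,-1): dr(circ(cx+sg*hx,cy+sg*hyy,.0065,.057),(255,0,0))
    dr(circ(cx,cy,.05,.057),(255,0,0)); dr(circ(cx,cy,.02,.057),(255,0,0))
    cv2.imwrite(f"pics/{tag}_{c}.png",im)
E
python3 ov.py ov1 .5423 -.0165 -0.614
```

```text
(no output)
```

View pics/ov1_side.png

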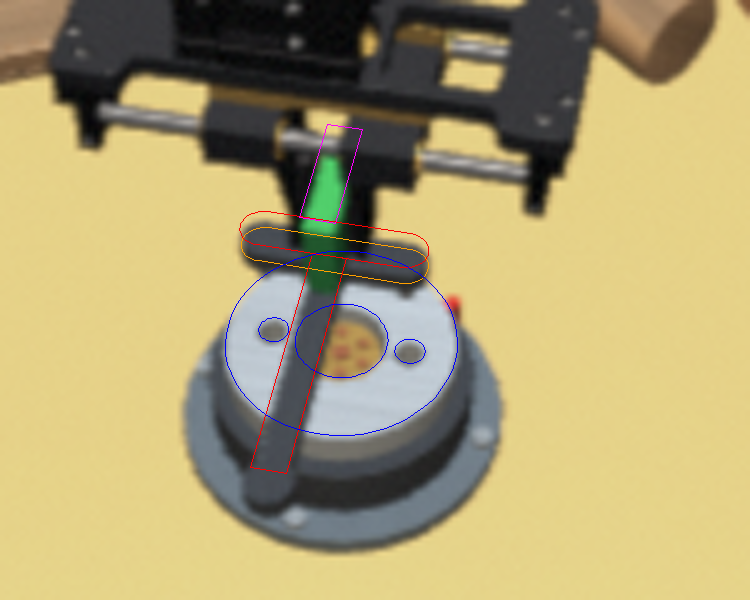

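View pics/ov1_scene.png

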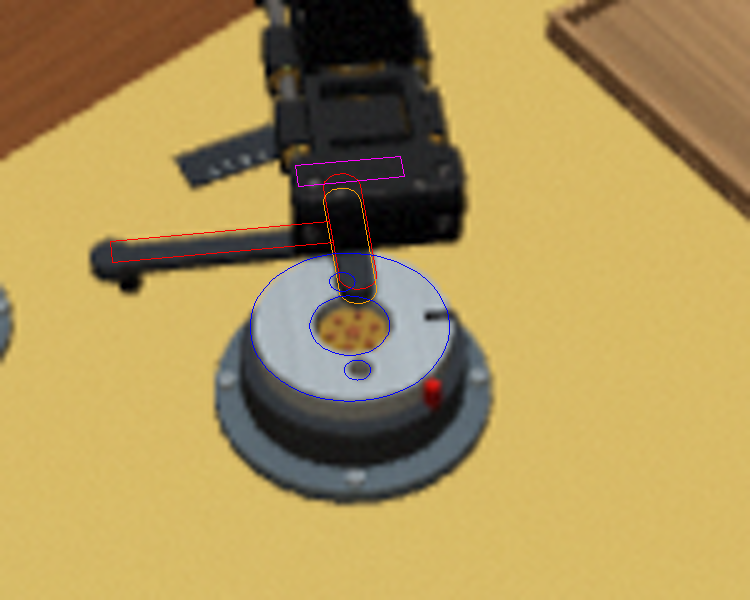

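```bash
sed 's/S=5/S=11/; s/"side",(240,130)/"side",(285,168)/; s/"scene",(240,130)/"scene",(255,160)/; s/y0+120,x0:x0+150/y0+54,x0:x0+72/' ov.py > ov2.py; python3 ov2.py ov2 .5423 -.0165 -0.614
```

```text
(no output)
```

View pics/ov2_side.png

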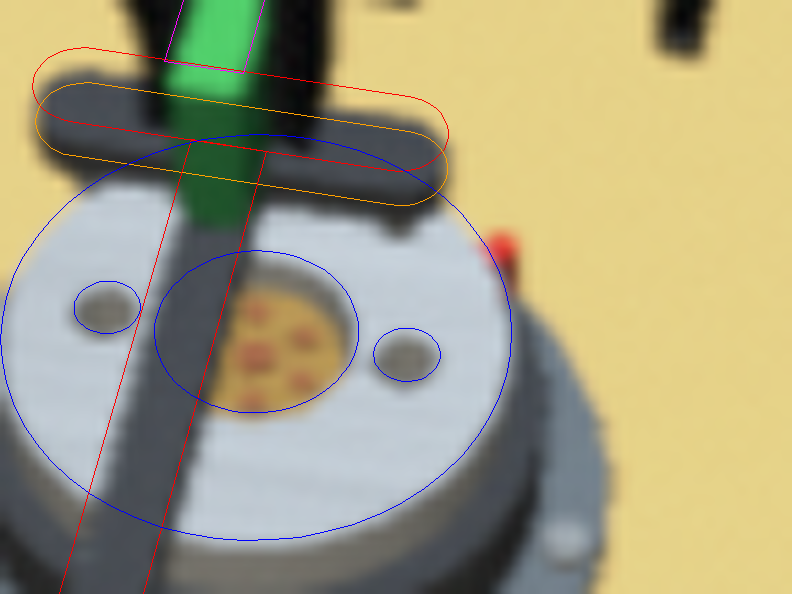

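View pics/ov2_scene.png

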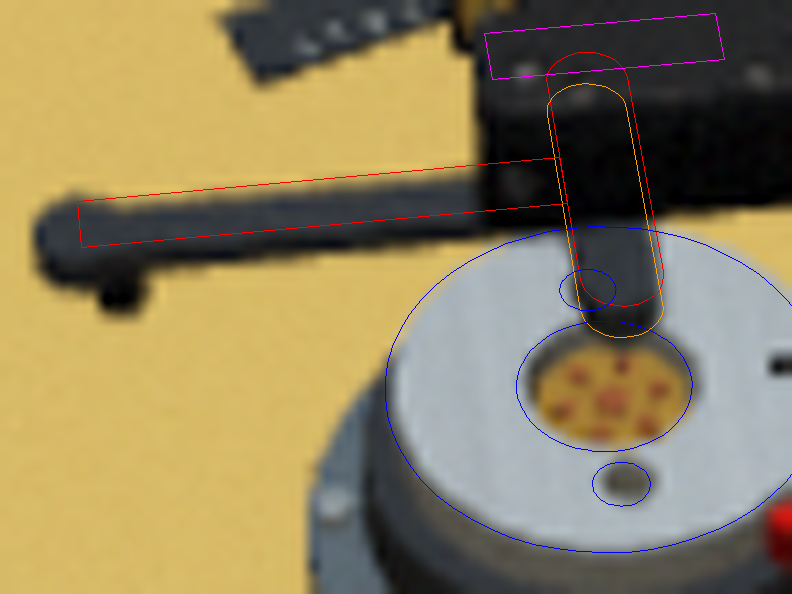

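The overlays show the ring model fits at (0.5423,-0.0165). The spanner sits about 3 mm behind (-x of) the TCP axis. I'll correct for that and lower to about 4 mm above the ring for a closer comparison.

```bash
python3 -m crank '{"delta_pos":[[0.1,0,0.5],[0.2,0,1.2],[0.3,0,2],[0.3,0,2.7],[0.3,0,3.2],[0.3,0,3.6],[0.3,0,3.6],[0.3,0,3.6]],"roll":[0,0,0,0,0,0,0,0],"fingers":[-1,-1,-1,-1,-1,-1,-1,-1]}' 
sed -i 's/"side",(285,168)/"side",(275,170)/; s/"scene",(255,160)/"scene",(275,165)/' ov2.py
python3 ov2.py ov3 .5423 -.0165 -0.614
python3 - <<'E'
from h import *
s=state();print(s['eef_pos'],s['orientation'],s['wrist_force'])
p,d=eyes.read_camera("wrist");crop(p,240,120,400,240,5,"pics/w6c.png")
E
```

```text
clock: 10.88
eef_pos: [0.5424, -0.0129, 0.0931]
orientation: [0.888, 0.46, -0.0, -0.0]
wrist_force: [0.1, -0.5, -3.0]
grip_width: 0.154
[ 0.54286872 -0.01304219  0.09371981] [8.87738956e-01 4.60347124e-01 1.94389628e-04 1.80886694e-04] [ 0.17518699  0.39845766 -2.38879149]
```

View pics/ov3_side.png

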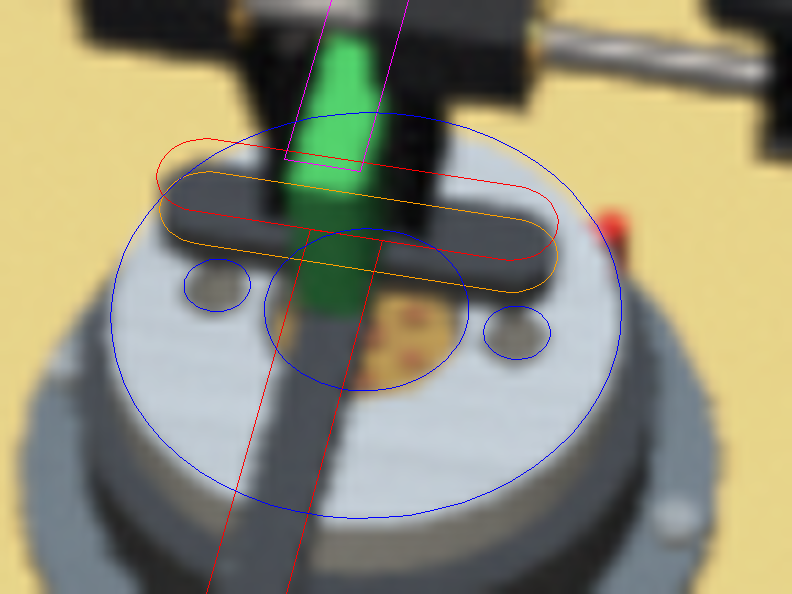

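View pics/ov3_scene.png

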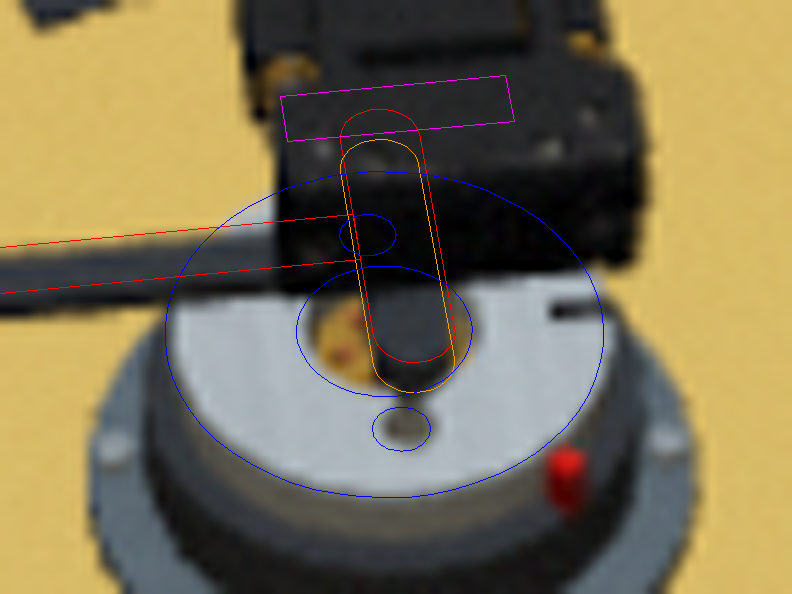

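View pics/w6c.png

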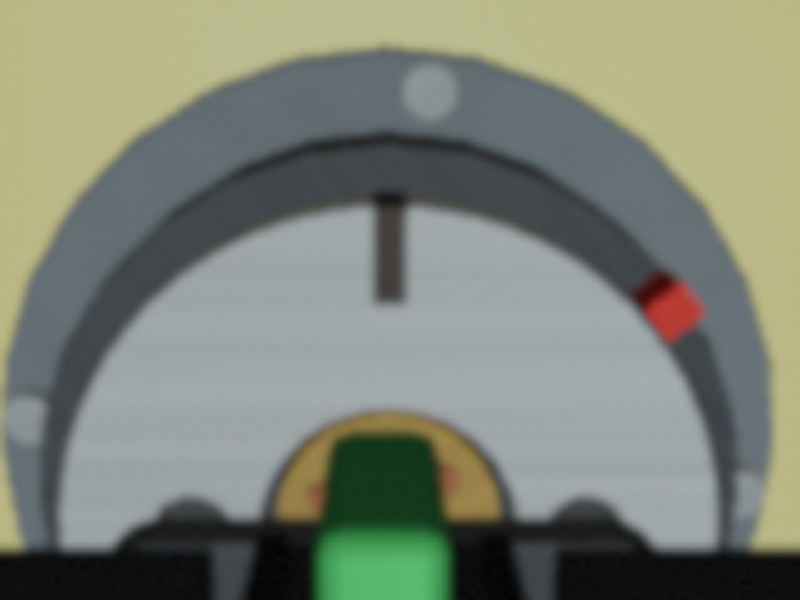

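Prong b shows directly above its hole in both views (side (513,310) over (515,335); scene (408,400) over (410,428)). In the wrist crop the spanner, mark and holes are centred on the same column, about 388. Lowering gently.

```bash
python3 -m crank '{"delta_pos":[[0,0,0.2],[0,0,0.4],[0,0,0.6],[0,0,0.8],[0,0,0.9],[0,0,1.0],[0,0,1.0],[0,0,1.0]],"roll":[0,0,0,0,0,0,0,0],"fingers":[-1,-1,-1,-1,-1,-1,-1,-1]}' 
python3 -c "
from h import *
s=state();print(s['eef_pos'],s['wrist_force'],s['wrist_torque'])"
```

```text
clock: 11.7
eef_pos: [0.5433, -0.0133, 0.0837]
orientation: [0.888, 0.46, 0.0, 0.001]
wrist_force: [1.2, -1.5, -3.3]
grip_width: 0.158
[ 0.54327871 -0.01330381  0.0836773 ] [ 1.16262572 -1.47545183 -3.27509347] [-0.32398745 -0.17250269 -0.03119172]
```

```bash
python3 -m crank '{"delta_pos":[[0,0,0.1],[0,0,0.2],[0,0,0.3],[0,0,0.4],[0,0,0.5],[0,0,0.6],[0,0,0.6],[0,0,0.6]],"roll":[0,0,0,0,0,0,0,0],"fingers":[-1,-1,-1,-1,-1,-1,-1,-1]}' 
python3 ov2.py ov4 .5423 -.0165 -0.614
python3 -c "
from h import *
s=state();print(s['eef_pos'],s['wrist_force'],s['wrist_torque'])"
```

```text
clock: 12.37
eef_pos: [0.5433, -0.0137, 0.0789]
orientation: [0.888, 0.461, 0.0, 0.001]
wrist_force: [-0.8, -4.1, 9.2]
grip_width: 0.152
[ 0.54324174 -0.01370983  0.07890753] [-0.86144071 -3.56697473  9.14319421] [-0.72067481  0.24204364 -0.0212845 ]
```

View pics/ov4_side.png

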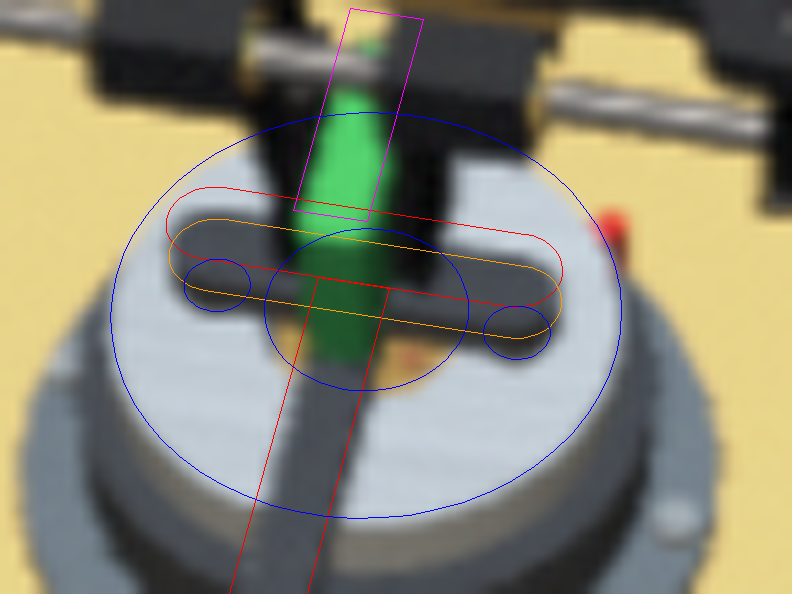

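View pics/ov4_scene.png

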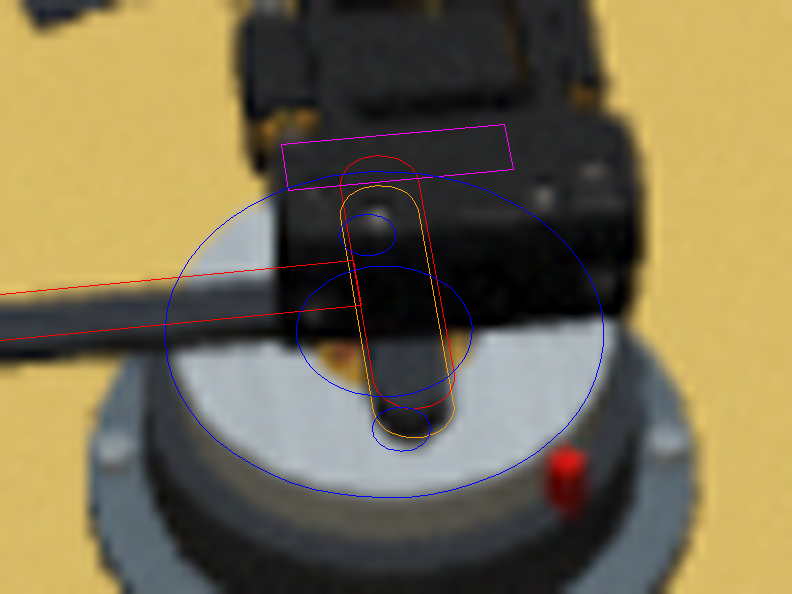

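About 8 mm deep, with 12 N of contact and a lateral force of about -3.5 N in y. I'll shift to relieve it and go on down.

```bash
python3 -m crank '{"delta_pos":[[-0.05,0.02,0],[-0.1,0.05,0],[-0.1,0.05,0.1],[-0.1,0.05,0.2],[-0.1,0.05,0.3],[-0.1,0.05,0.3],[-0.1,0.05,0.3],[-0.1,0.05,0.3]],"roll":[0,0,0,0,0,0,0,0],"fingers":[-1,-1,-1,-1,-1,-1,-1,-1]}' 
python3 -c "
from h import *
s=state();print(s['eef_pos'],s['wrist_force'],s['wrist_torque'])"
```

```text
clock: 13.13
eef_pos: [0.5431, -0.0141, 0.0764]
orientation: [0.888, 0.46, 0.001, 0.001]
wrist_force: [-1.9, -0.7, 12.5]
grip_width: 0.158
[ 0.54310331 -0.01409281  0.0764105 ] [-1.85506514 -0.73741484 12.53283902] [-0.2116973   0.34472353 -0.00630538]
```

```bash
python3 -m crank '{"delta_pos":[[-0.03,0,0],[-0.05,0,0.1],[-0.05,0,0.2],[-0.05,0,0.3],[-0.05,0,0.3],[-0.05,0,0.3],[-0.05,0,0.3],[-0.05,0,0.3]],"roll":[0,0,0,0,0,0,0,0],"fingers":[-1,-1,-1,-1,-1,-1,-1,-1]}' 
python3 ov2.py ov5 .5423 -.0165 -0.614
python3 -c "
from h import *
s=state();print(s['eef_pos'],s['wrist_force'],s['wrist_torque'])"
```

```text
clock: 13.8
eef_pos: [0.543, -0.0142, 0.0741]
orientation: [0.888, 0.46, 0.001, 0.001]
wrist_force: [-2.0, 0.2, 16.8]
grip_width: 0.158
[ 0.54299165 -0.01422322  0.07407805] [-1.68188984 -0.79346195 16.81819839] [ 0.0293575   0.53125352 -0.03301503]
```

View pics/ov5_side.png

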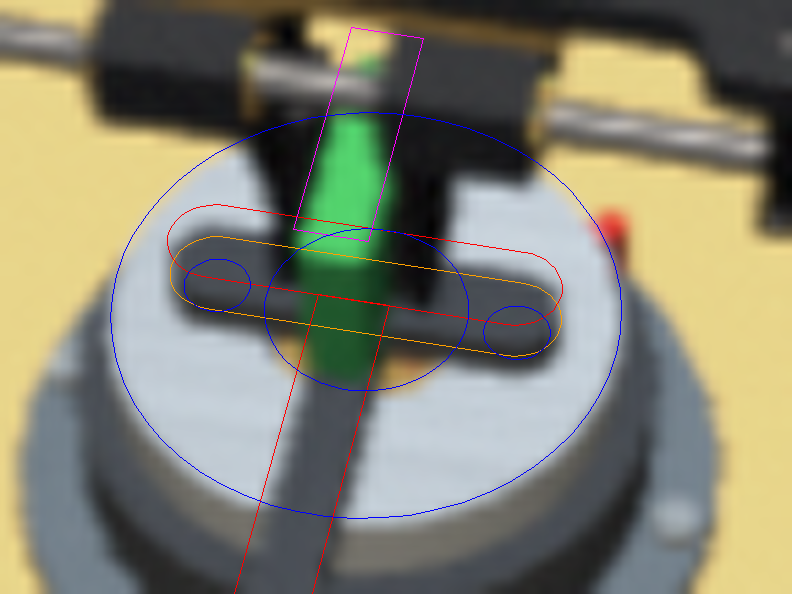

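Seated: TCP at 0.0741 puts the prong tips about 13 mm deep, and the crosspiece lies on the ring in the side view. Turning clockwise, keeping the spanner's origin on the ring axis.

```bash
python3 -m crank '{"delta_pos":[[0,0,-0.1],[0,0.03,-0.1],[0,0.05,-0.1],[0,0.07,-0.1],[0,0.1,-0.1],[0,0.1,-0.1],[0,0.1,-0.1],[0,0.1,-0.1]],"roll":[0.05,0.12,0.19,0.26,0.33,0.4,0.4,0.4],"fingers":[-1,-1,-1,-1,-1,-1,-1,-1]}'
python3 - <<'E'
from h import *
s=state();print(s['eef_pos'],s['orientation'],s['wrist_force'],s['wrist_torque'])
p,d=eyes.read_camera("wrist");crop(p,240,120,400,240,5,"pics/w7c.png")
E
```

```text
clock: 14.57
eef_pos: [0.5435, -0.0148, 0.0741]
orientation: [0.961, 0.275, 0.001, 0.0]
wrist_force: [-1.0, 1.1, 11.1]
grip_width: 0.157
[ 0.54347575 -0.01476526  0.07414108] [9.61496405e-01 2.74816317e-01 7.85420376e-04 1.96032906e-04] [-0.98767243  1.12901683 11.08879217] [-0.03286077  0.28596875  0.01641875]
```

View pics/w7c.png

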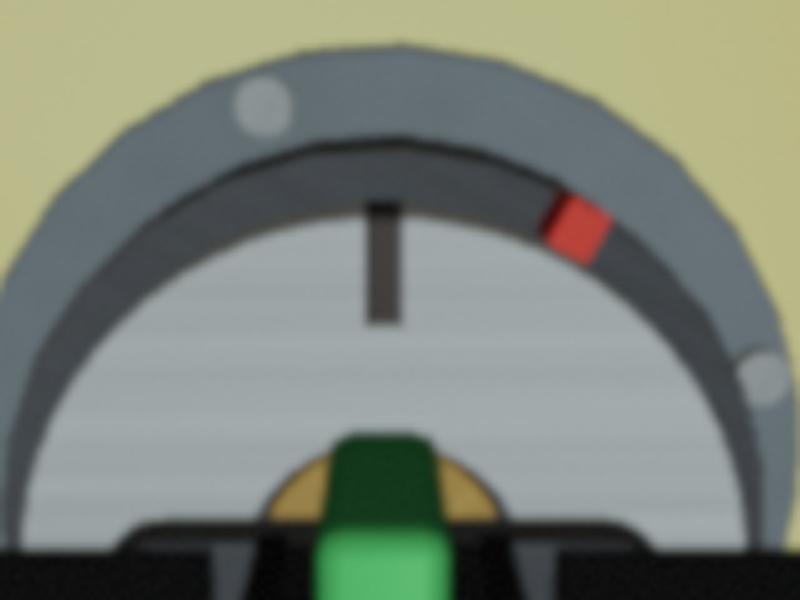

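The mark is at crop (384,265) and the pointer top at (580,232), and the ring follows without lag. Computing the angle still to go.

```bash
cat > ang.py <<'E'
from h import *
import sys
a=list(map(float,sys.argv[1:5])); f=lambda x,y:((x+.5)/5-.5+240,(y+.5)/5-.5+120)
M=plane("wrist",f(*a[:2]),.057)[0]; P=plane("wrist",f(*a[2:]),.054)[0]
for C in ([.5423,-.0165],[.5416,-.0165]):
    A=[np.degrees(np.arctan2(X[1]-C[1],X[0]-C[0])) for X in (M,P)]; print(M.round(4),P.round(4),np.round(A,2),"to go deg",A[0]-A[1],"rad",np.radians(A[0]-A[1]), "r",np.hypot(*(P[:2]-C)))
E
python3 ang.py 384 265 580 232
```

```text
[0.579  0.0065 0.057 ] [ 0.596  -0.0135  0.054 ] [32.08  3.21] to go deg 28.87019334148917 rad 0.5038799294963296 r 0.05376673247756237
[0.579  0.0065 0.057 ] [ 0.596  -0.0135  0.054 ] [31.59  3.17] to go deg 28.42574462881437 rad 0.4961228361039042 r 0.05446564974605913
```

```bash
python3 -m crank '{"delta_pos":[[0,0,0],[0,0.03,0],[0,0.06,0],[0,0.09,0],[0,0.12,0],[-0.02,0.15,0],[-0.02,0.15,0],[-0.02,0.15,0]],"roll":[0.07,0.15,0.23,0.32,0.41,0.5,0.5,0.5],"fingers":[-1,-1,-1,-1,-1,-1,-1,-1]}'
python3 - <<'E'
from h import *
s=state();print(s['eef_pos'],s['orientation'],s['wrist_force'],s['wrist_torque'])
p,d=eyes.read_camera("wrist");crop(p,240,120,400,240,5,"pics/w8c.png")
E
```

```text
clock: 15.28
eef_pos: [0.5438, -0.0157, 0.0741]
orientation: [1.0, 0.028, 0.001, -0.0]
wrist_force: [-0.8, 2.1, 12.1]
grip_width: 0.153
[ 0.54377447 -0.0156902   0.07412818] [ 9.99607340e-01  2.80127984e-02  5.15232453e-04 -4.28453653e-04] [-0.76891001  2.13368375 12.07011968] [ 0.16926998  0.34846687 -0.08257764]
```

View pics/w8c.png

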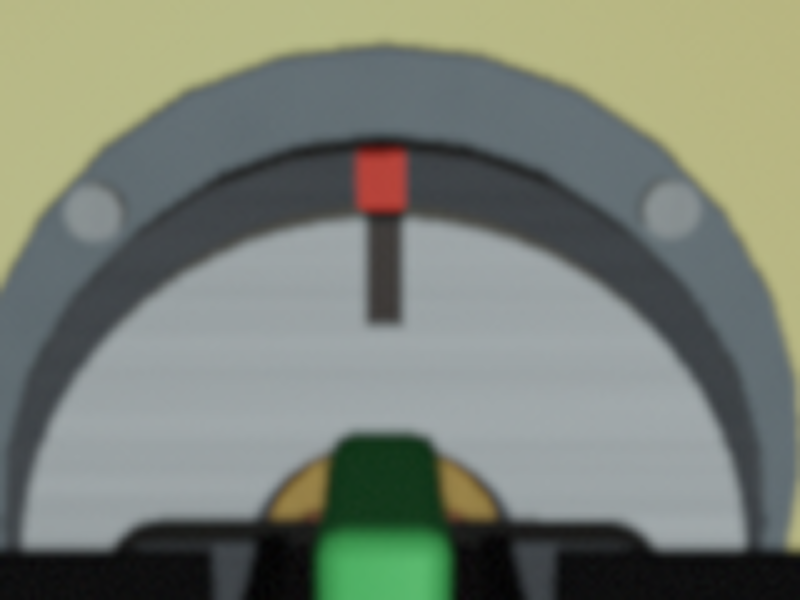

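The mark (384,268) now sits under the pointer (382,180). Holding while I check how deep the spanner sits.

```bash
python3 -m crank '{"delta_pos":[[0,0,0],[0,0,0],[0,0,0],[0,0,0],[0,0,0],[0,0,0],[0,0,0],[0,0,0]],"roll":[0,0,0,0,0,0,0,0],"fingers":[-1,-1,-1,-1,-1,-1,-1,-1]}' 
python3 hold.py; python3 ov2.py ov6 .5423 -.0165 -1.52
```

```text
clock: 16.0
eef_pos: [0.5438, -0.0157, 0.0741]
orientation: [1.0, 0.028, 0.001, -0.0]
wrist_force: [-1.2, 2.0, 11.9]
grip_width: 0.156
[ 0.54377977 -0.01568425  0.074133  ]
side -0.11 87 z max/p80 0.0245 0.0215 y 0.0047
side -0.09 62 z max/p80 0.0242 0.0217 y 0.0043
side -0.07 66 z max/p80 0.0227 0.0211 y 0.0044
side -0.05 72 z max/p80 0.0231 0.0217 y 0.0047
xmin -0.12482914511351458
side green 73 [[-0.0271, 0.0059, 0.0254], [-0.0117, 0.0101, 0.0595]]
scene -0.05 1 z max/p80 0.0167 0.0167 y -0.0095
xmin -0.04156233276314139
scene green 115 [[0.0039, -0.0186, 0.0252], [0.0335, 0.0157, 0.1731]]
```

View pics/ov6_side.png

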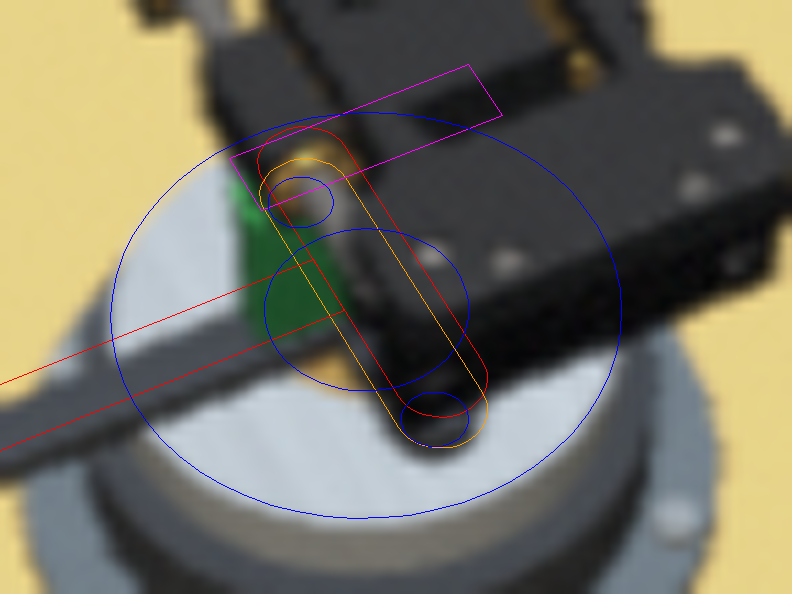

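View pics/ov6_scene.png

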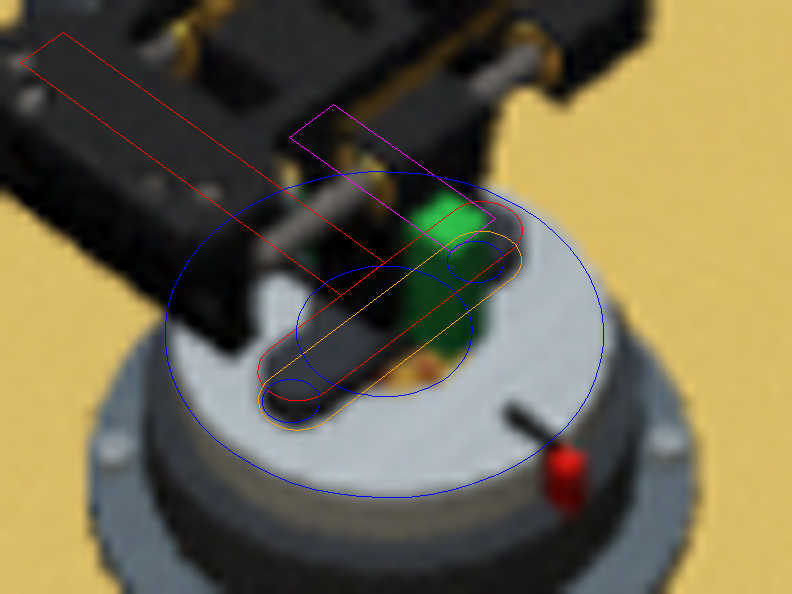

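The scene view shows the mark pointing straight at the red pointer (565,465), with the crosspiece flat on the ring. Lifting straight out.

```bash
python3 -m crank '{"delta_pos":[[0,0,-0.3],[0,0,-0.7],[0,0,-1.2],[0,0,-1.8],[0,0,-3],[0,0,-5],[0,0,-7],[0,0,-8]],"roll":[0,0,0,0,0,0,0,0],"fingers":[-1,-1,-1,-1,-1,-1,-1,-1]}'
python3 - <<'E'
from h import *
p,d=eyes.read_camera("wrist");s=state();print(s['eef_pos'],s['wrist_force'],s['joint_positions']);cv2.imwrite("pics/w9.png",p)
p,d=eyes.read_camera("side");crop(p,200,60,420,260,3,"pics/s9.png")
E
```

```text
clock: 16.87
eef_pos: [0.5438, -0.0164, 0.155]
orientation: [1.0, 0.029, 0.001, 0.0]
wrist_force: [0.3, 0.0, -1.8]
grip_width: 0.159
[ 0.54480569 -0.0166107   0.15618692] [ 0.22220042  0.32199829 -1.0115836 ] [-2.35522180e-01  5.09433374e-01  1.70319509e+00 -8.73146543e-05
  9.24251608e-01  1.27818459e+00]
```

View pics/w9.png

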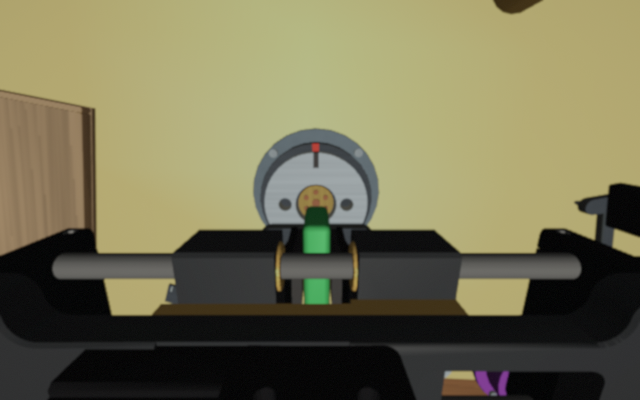

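View pics/s9.png

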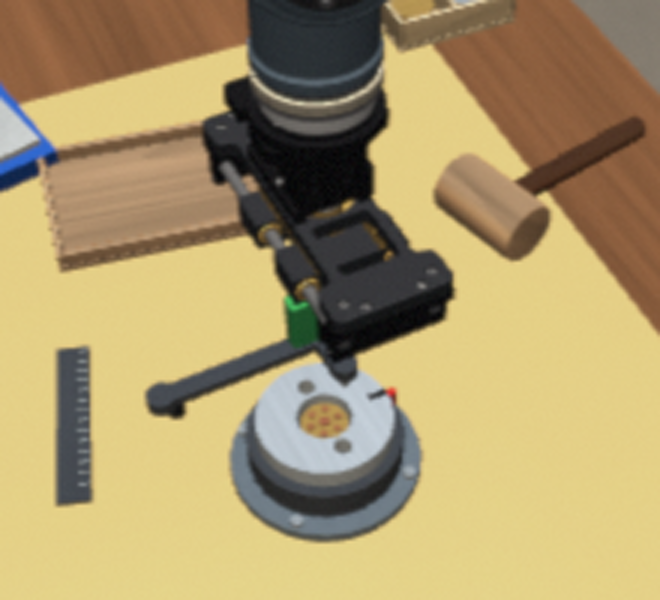

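The spanner is out, and the mark is still under the pointer in the wrist view (316,147–160). Carrying it to the tray.

```bash
python3 -m crank '{"delta_pos":[[0.5,-2.5,0],[1.2,-6.5,0],[2,-10.5,0],[2.8,-15,0],[3.6,-19,0],[4.4,-23.5,0],[5.1,-28,0],[5.7,-31.4,0]],"roll":[0.02,0.04,0.07,0.1,0.13,0.16,0.19,0.2],"fingers":[-1,-1,-1,-1,-1,-1,-1,-1]}' 
python3 -m crank '{"delta_pos":[[0,0,0],[0,0,0],[0,0,0.5],[0,0,1.5],[0,0,2.5],[0,0,3],[0,0,3],[0,0,3]],"roll":[0,0,0,0,0,0,0,0],"fingers":[-1,-1,-1,-1,-1,-1,-1,-1]}'
python3 - <<'E'
from h import *
p,d=eyes.read_camera("wrist");s=state();print(s['eef_pos'],s['orientation'],s['wrist_force'],s['joint_positions']);cv2.imwrite("pics/w10.png",p)
p,d=eyes.read_camera("side");crop(p,180,60,400,260,3,"pics/s10.png")
p,d=eyes.read_camera("scene");crop(p,280,60,500,260,3,"pics/sc10.png")
E
```

```text
clock: 17.63
eef_pos: [0.5806, 0.298, 0.1509]
orientation: [0.997, -0.072, -0.002, 0.001]
wrist_force: [1.4, -1.0, -1.9]
grip_width: 0.16
clock: 18.3
eef_pos: [0.582, 0.2953, 0.1216]
orientation: [0.997, -0.072, -0.001, 0.0]
wrist_force: [-0.2, -0.8, -2.0]
grip_width: 0.158
[0.5824084  0.29572698 0.12229853] [ 9.97402158e-01 -7.20339581e-02 -1.92917905e-04  8.20598165e-05] [ 0.69617117 -0.52966496 -0.432393  ] [ 2.99082376e-01  6.81853807e-01  1.44243609e+00 -1.52718635e-05
  1.01772184e+00  2.01407953e+00]
```

View pics/w10.png

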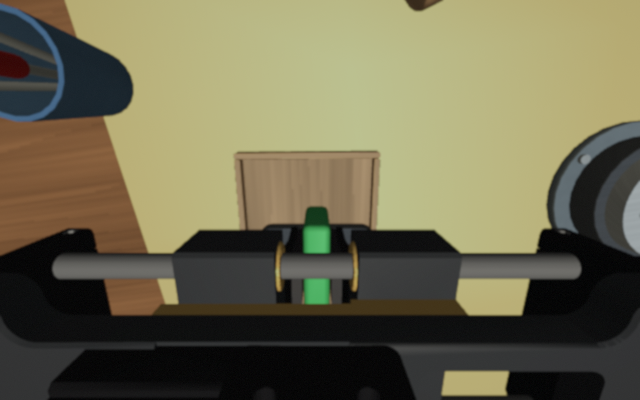

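View pics/s10.png

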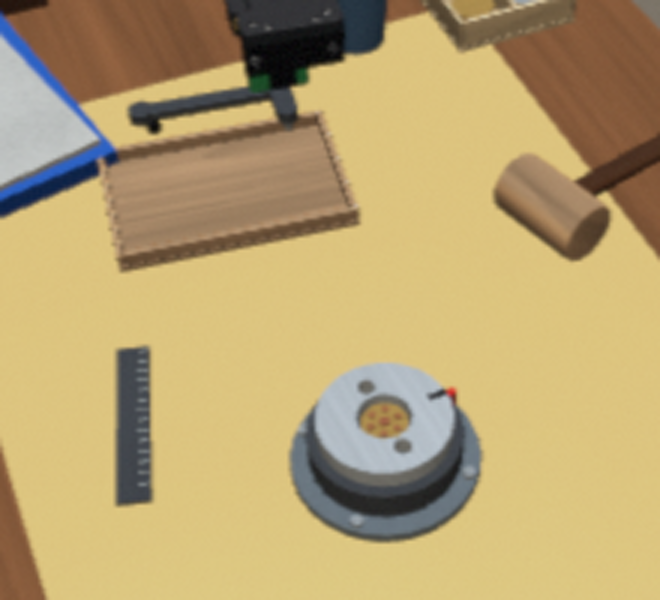

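View pics/sc10.png

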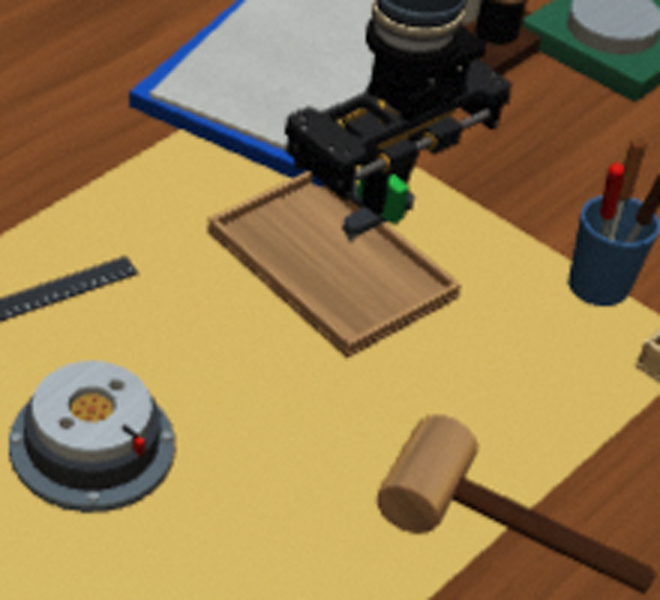

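The wrist view shows the tray parallel to the spanner, far corners at (236,153) and (380,153), so its centre column is about 308 against 316 for the tool.

Run:
```python
from h import *
from scipy.spatial.transform import Rotation as R
s=state(); T=R.from_quat(s['orientation']).as_matrix()
for uv in [(236,153),(380,153),(238.5,220),(378,220)]:
    X=plane("wrist",uv,.02)[0]; print(X.round(4),(T.T@(X-s['eef_pos'])*100).round(2))
```

```text
[0.6401 0.3643 0.02  ] [ 4.68 -7.55 10.31]
[0.6204 0.2289 0.02  ] [ 4.68  6.13 10.3 ]
[0.574  0.3764 0.02  ] [-2.03 -7.81 10.3 ]
[0.5537 0.2366 0.02  ] [-2.04  6.32 10.3 ]
```

```bash
python3 -m crank '{"delta_pos":[[0,-0.3,1],[0,-0.7,2.5],[0,-0.7,4],[0,-0.7,5.5],[0,-0.7,6.8],[0,-0.7,7.7],[0,-0.7,8],[0,-0.7,8]],"roll":[0,0,0,0,0,0,0,0],"fingers":[-1,-1,-1,-1,-1,-1,-1,-1]}'
python3 - <<'E'
from h import *
p,d=eyes.read_camera("wrist");s=state();print(s['eef_pos'],s['wrist_force']);cv2.imwrite("pics/w11.png",p)
p,d=eyes.read_camera("side");crop(p,180,60,340,180,5,"pics/s11.png")
E
```

```text
clock: 19.12
eef_pos: [0.5825, 0.3032, 0.0411]
orientation: [0.997, -0.071, -0.001, 0.0]
wrist_force: [-0.5, -1.1, -1.7]
grip_width: 0.157
[0.58319657 0.30339165 0.04207276] [-0.4719262   0.46456654 -3.16292145]
```

View pics/s11.png

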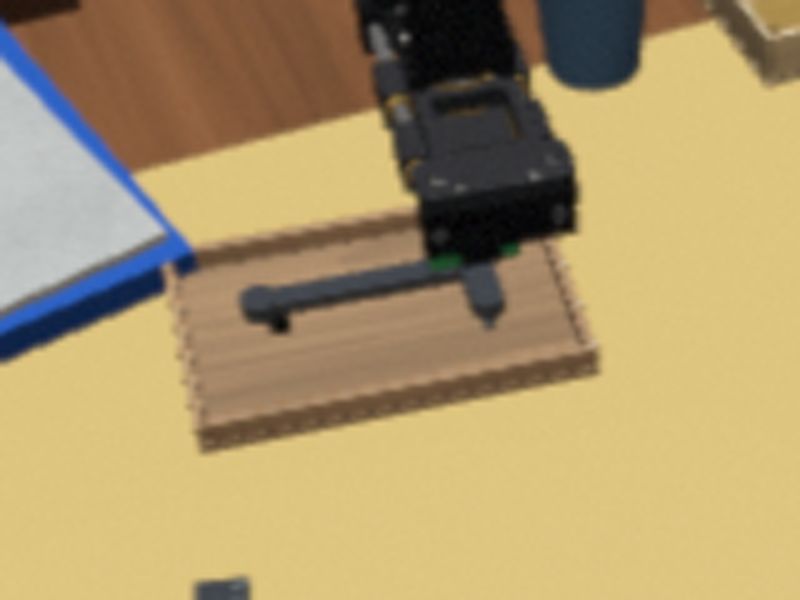

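The spanner is well inside the tray walls, so I'm lowering to the floor.

```bash
python3 -m crank '{"delta_pos":[[0,0,0.1],[0,0,0.2],[0,0,0.3],[0,0,0.4],[0,0,0.5],[0,0,0.6],[0,0,0.6],[0,0,0.6]],"roll":[0,0,0,0,0,0,0,0],"fingers":[-1,-1,-1,-1,-1,-1,-1,-1]}'; python3 -c "
from h import *
s=state();print(s['eef_pos'],s['wrist_force'],s['wrist_torque'])"
```

```text
clock: 19.88
eef_pos: [0.5832, 0.3033, 0.0364]
orientation: [0.997, -0.072, -0.0, 0.0]
wrist_force: [0.1, 0.7, -2.5]
grip_width: 0.157
[0.583164   0.30329128 0.03643313] [ 0.13329246  0.71601021 -2.54726144] [-0.04335608  0.08056306 -0.04063824]
```

```bash
python3 -m crank '{"delta_pos":[[0,0,0.05],[0,0,0.1],[0,0,0.15],[0,0,0.2],[0,0,0.2],[0,0,0.2],[0,0,0.2],[0,0,0.2]],"roll":[0,0,0,0,0,0,0,0],"fingers":[-1,-1,-1,-1,-1,-1,-1,-1]}'; python3 -c "
from h import *
s=state();print(s['eef_pos'],s['wrist_force'],s['wrist_torque'])"
```

```text
clock: 20.55
eef_pos: [0.5834, 0.3034, 0.036]
orientation: [0.997, -0.072, 0.0, -0.0]
wrist_force: [-1.5, -1.0, 5.9]
grip_width: 0.158
[0.58341745 0.30338392 0.03600177] [-1.46480815 -1.02480284  5.91317764] [-0.18225535  0.53355307 -0.00881396]
```

On the floor (force change about +8 N). Releasing.

```bash
python3 -m crank '{"delta_pos":[[0,0,-0.05],[0,0,-0.05],[0,0,-0.05],[0,0,-0.05],[0,0,-0.05],[0,0,-0.05],[0,0,-0.05],[0,0,-0.05]],"roll":[0,0,0,0,0,0,0,0],"fingers":[-0.5,-0.3,-0.2,-0.1,0,0,0,0]}'
python3 -m crank '{"delta_pos":[[0,0,-0.5],[0,0,-1.5],[0,0,-3],[0,0,-5],[0,0,-8],[0,0,-11],[0,0,-14],[0,0,-14]],"roll":[0,0,0,0,0,0,0,0],"fingers":[0,0,0,0,0,0,0,0]}'
python3 - <<'E'
from h import *
p,d=eyes.read_camera("wrist");s=state();print(s['eef_pos'],s['wrist_force']);cv2.imwrite("pics/w12.png",p)
p,d=eyes.read_camera("side");crop(p,180,60,340,180,5,"pics/s12.png")
p,d=eyes.read_camera("scene");crop(p,280,90,440,210,5,"pics/sc12.png")
E
```

```text
clock: 21.22
eef_pos: [0.5832, 0.3033, 0.0349]
orientation: [0.997, -0.072, -0.0, 0.0]
wrist_force: [-0.9, -0.3, 0.1]
grip_width: 0.493
clock: 21.88
eef_pos: [0.5876, 0.3049, 0.1834]
orientation: [0.997, -0.071, 0.007, -0.003]
wrist_force: [1.1, 0.6, 0.0]
grip_width: 0.498
[0.58618599 0.30435755 0.18059681] [-0.57018789 -0.10705719  0.23026547]
```

View pics/s12.png

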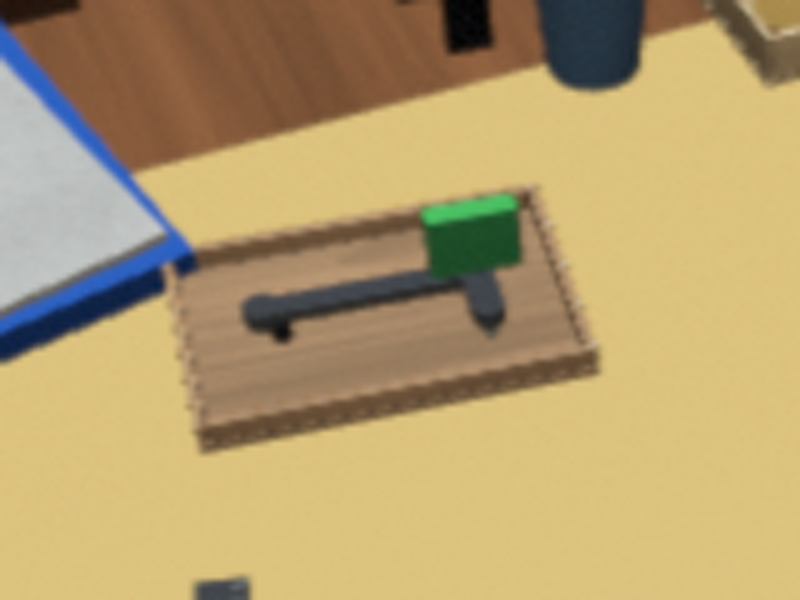

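View pics/sc12.png

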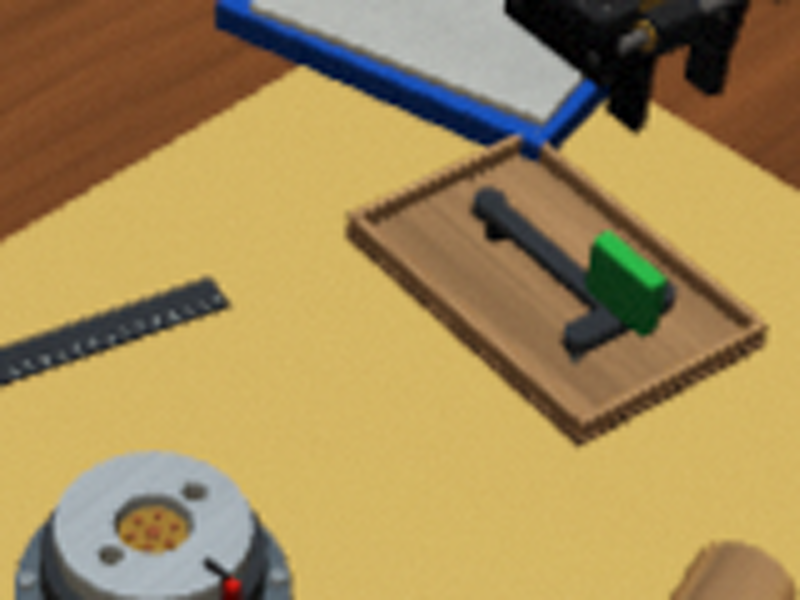

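View pics/w12.png

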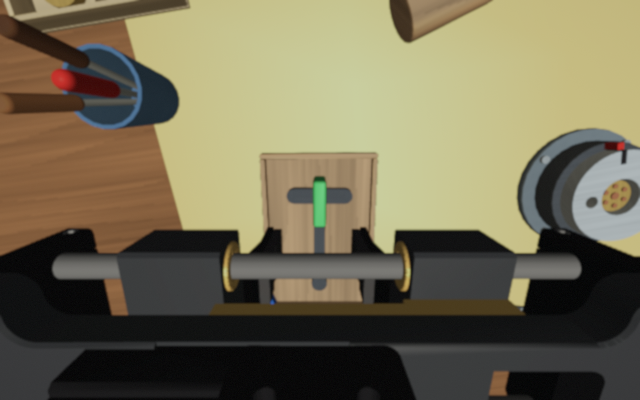

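The spanner stands upright in the tray: side crop grip at (470,235), heel at (283,330); it clears all the walls in the wrist view. One last height check, with the arm held still.

```bash
python3 -m crank '{"delta_pos":[[0,0,0],[0,0,0],[0,0,0],[0,0,0],[0,0,0],[0,0,0],[0,0,0],[0,0,0]],"roll":[0,0,0,0,0,0,0,0],"fingers":[0,0,0,0,0,0,0,0]}'
python3 - <<'E'
from h import *
for c in("side","scene"):
    p,d=eyes.read_camera(c); h=cv2.cvtColor(p,cv2.COLOR_BGR2HSV)
    P,u,v=cloud(c,d,(h[...,0]>45)&(h[...,0]<80)&(h[...,1]>120)); k=(abs(P[:,0]-.58)<.06)&(abs(P[:,1]-.3)<.05)&(P[:,2]<.09); G=P[k]
    print(c,"grip top z",np.percentile(G[:,2],95).round(4))
    P,u,v=cloud(c,d,(h[...,2]<100)); k=(abs(P[:,0]-.5)<.05)&(abs(P[:,1]-.308)<.02)&(P[:,2]>.018); Q=P[k]
    for x in (.48,.5,.52): 
        m=abs(Q[:,0]-x)<.012
        if m.any(): print(x,np.percentile(Q[m,2],80).round(4))
print(state()['wrist_force'],state()['clock']); job.finish_job()
E
```

```text
clock: 22.7
eef_pos: [0.5832, 0.3033, 0.1749]
orientation: [0.997, -0.072, -0.0, 0.0]
wrist_force: [-0.6, -0.8, -0.7]
grip_width: 0.494
side grip top z 0.0679
0.48 0.028
0.5 0.0284
0.52 0.0286
scene grip top z 0.071
0.48 0.0298
0.5 0.0301
0.52 0.0313
[ 0.89619788 -0.17574004 -0.08541339] 22.8
the job is handed in; nothing more can be done
```

I seated the green spanner in the large grey station's ring and turned the ring clockwise by about 0.9 rad. I then lifted the spanner out, stood it in the tray, let go and handed the job in at 22.8 s. The hand-in reports no verdict.

**Seating:** the prongs caught briefly at about 8 mm deep (12 N), so I nudged the spanner sideways and it went in about 13 mm. That depth comes from the tool height, and the side view shows the crosspiece flat on the ring.

**Ring:** the mark lines up with the red pointer in the wrist view (within about 2 pixels of the 5x crop). It stayed there after the lift.

**Tray:** the spanner stands clear of all the walls. In depth the handle top is level (28–29 mm from the side camera, 30–31 mm from the scene camera; expected 29 mm). The grip top reads 68 and 71 mm against an expected 69 mm, which is within calibration error. The fingers are open and well clear, and the wrist reads no load.

**Disagreement:** the image overlays put the spanner about 3 mm behind the tool axis, and the estimate differed by a few millimetres between cameras. I corrected for it before seating.

**Not checked:** I did not measure the narrow spanner, brass weight, steel rule or mallet afterwards, but no move brought the arm near them.

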